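Unlock and lever open the slide magazine

ROBOT

A 7-joint arm with a two-finger parallel gripper is mounted at the origin on the work surface. World frame = base frame: x ahead of the robot, y to its left, z up, the work surface at z = 0. Lengths are in m, angles in rad, forces in N, time in s.
With the tool pointing down it reaches from about 0.35 to 0.9 m from the base axis. Payload 7.2 kg.
Tool frame: the origin (TCP) lies midway between the tips of the shut fingers; the grasp point (between the pads) lies 19 mm behind it; z points along the fingers, y is the direction in which the jaws open and shut (so a half turn about z gives the same grasp; the last joint's range is limited). The gripper opens to 85 mm and grips with 20 to 120 N. Pads are 22 mm wide; open, the fingers measure 114 mm over their backs; the gripper's body (76 mm by 85 mm) begins 54 mm behind the grasp point. The pads swing forward as they close: fully open they stand 13 mm farther back than shut.
Start: joints at [1.049, 0.411, -0.013, 1.596, 0.006, 1.134, -0.082], TCP at [0.274, -0.562, 0.204] pointing down, gripper open.
Joint ranges: [-2.95, 2.95], [-0.29, 1.99], [-1.47, 1.44], [0.14, 2.54], [-1.03, 4.17], [0.13, 1.85], [-2.86, 2.86]. Speed limits (rad/s): [2.39, 2.39, 3.01, 3.01, 3.14, 3.14, 3.14].

INTERFACE

Orientations are given as a unit quaternion [x, y, z, w].
In Python, from rig import bot gives the robot as it stands. The module is installed in compiled form; this text tells all that it offers.
- The arm moves only by the tool servo_tool, never from a script. Its argument "steps" is a list of rows, each a list of 7 numbers: the shift along the world's x, y, z in cm, then the turn, a rotation vector about the world's x, y, z in rad, then the finger opening in cm, from 0 to 8.54. In form: [[tx, ty, tz, ax, ay, az, hand], ...]. A call has 1 to 5 rows; each row is the pose to reach, as a shift and turn from the pose commanded when the call began; what a row does not reach only later rows make up. A row lasts 1/10 s, in which the tool goes at most 50 mm and 8.59 degrees, less where a joint would pass 70% of its speed; a pose out of reach is approached as far as the arm can. A call with a gripper value outside its range is refused whole. The fingers move at their own pace and stop on an object; the grip force is fixed at half the most. Time passes only in rows, so rows that repeat a pose let the fingers close. It gives the time, the measured TCP pose, the force and the opening at its end, in the units of the state.
- bot.get_obs(): the state, without advancing time (a new reading comes with each control period).
- bot.read_camera(name): name is "scene" or "top" or "wrist"; returns the picture (420x560x3 uint8, red, green, blue); there is no depth.
- bot.camera_info(name): a dict with "fovy" (degrees; the focal length in pixels is half the picture's height over the tangent of half this angle, whatever the lens; pixels are square), "cx", "cy" (the principal point, pixels), "position" and "attitude" of the camera in the world; the wrist camera has in their place "T_tool_cam" (4x4, takes a point from camera to tool coordinates, whose origin is the TCP and whose axes are the flange's). Camera axes: x right, y down, z forward; pixel columns grow to the right and rows downward; lengths in m; the calibration is good to about 2 mm. A picture is of the moment at which its call begins: read the wrist's pose just before it. camera_info takes no time and is no camera call.
- bot.finish_job(): hands the job in, once; it reports no verdict.
The state is a dict: "time_s": time; "joints": joint angles; "qvel": joint speeds; "joint_torque": joint torques, N m; "eef_pos": TCP position; "orientation": TCP orientation; "contact_force": force on the tool from outside, world axes, zero at the start; "torque": the same for the moment, N m; "finger_gap": finger opening in m.
Only numpy, scipy, OpenCV 4.12 (cv2) and the standard library are available. Lean on these libraries where they do the work, as an engineer would, in place of code of your own. Each camera call takes 0.05 s, during which the arm holds its last target.

TASK

The slide magazine on the bench is still locked for transport. Pull up the spring plunger knob, slide the guard along the ledge to its far end and let the plunger drop into its hole there, then take the flat-bladed lid opener from the mat, get its blade under the lid's tongue and lever the lid open until it stands upright or leans further back. Lay the opener back on the mat; move the lid with the opener only, not with the gripper or arm, and leave everything else where it is.

Things in the scene. Friction and masses are not known exactly. Their poses are not given: they have to be found in the camera images.
- magazine: In mm. White slide magazine fixed to the bench: box 110 (its x) x 150 (its y) x 70 high, walls 5, holding upright glass slides, with a grey ledge 150 long and 50 high along its front. Origin under the middle of the box, on the bench; z up, +x from the ledge side to the hinge side, y along the ledge. Front wall at x = -55, ledge from x = -105 to -55.
- lid (a joint): Hinge angle in rad of the magazine's flat aluminium lid (110 x 150 x 6 mm, 0.15 kg): 0 shut and level, grows as it opens upward and back, pi/2 upright, stop at 1.9 rad. The hinge is stiff (0.2 N m), so the lid stays where it is left; about 2.5 N up at the tongue lifts it.
- lid_hinge (a point): In mm. Point on the lid's hinge axis, half-way along it: in magazine axes at (55, 0, 70). The axis is parallel to the magazine's y.
- lid_tongue (a point): In mm. Middle of the front lower edge of the lid's tongue: a tab 40 wide (along y) and 6 thick that sticks out 16 beyond the front wall, above the ledge. Shut: at (-71, -28, 70) in magazine axes. Below it is a slot 20 high down to the ledge and 16 deep to the front wall, open to the front once the guard is away. Moves with the lid.
- guard (a joint): Travel in m of the steel guard, a block 46 mm long that slides on the ledge along the magazine's +y: 0 closed (in front of and hooked over the tongue, so the lid cannot rise), 0.060 far stop. Friction 1.5 N. The plunger locks it at 0 and drops into a second hole beyond 0.056. It spans magazine x -103 to -60 mm; below the knob it is 90 mm high.
- plunger (a joint): Lift in m of the spring plunger in the guard: 0 down, 0.010 fully up; the spring pushes it down with 3 N (down) to 7 N (up). It frees the guard when lifted by more than 0.007; between the two holes its pin rides on the ledge, so it then reads about 0.006 if let go.
- plunger_knob (a point): In mm. Centre of the plunger's black round knob, 22 dia and 26 tall, axis upright, on top of the guard; 109 above the bench with the plunger down. In magazine axes at (-89, -28) with the guard closed, and moves with guard and plunger.
- opener_grip (a point): In mm. Lid opener, a loose flat-bladed tool (0.09 kg) on the mat: black handle 100 long, 20 wide, 24 tall; steel blade 70 long, 16 wide, 2.5 thick, level at half the handle's height. This is its balance point, in the handle 12 above the tool's underside and 30 behind the handle's blade end. x points along the tool to the blade tip, z up.
- opener_tip (a point): In mm. Middle of the opener's blade tip, 100 ahead of opener_grip along its x, at the same height.
- mat: In mm. Thin grey mat fixed to the bench, 250 (its x) x 170 (its y) x 3; origin under its centre, top 3 above the bench.
- brush: Bystander, sizes in mm: flat wooden brush, 140 x 12 x 10, lying on the mat beside the opener; origin at the middle of its underside.
- dropper: Bystander, sizes in mm: small amber bottle, 42 dia x 85; origin at the middle of its underside.
- stain_jar: Bystander, sizes in mm: glass jar with white cap, 64 dia x 90; origin at the middle of its underside.
- petri: Bystander, sizes in mm: closed flat round dish, 90 dia x 17; origin at the middle of its underside.
- tip_box: Bystander, sizes in mm: grey box with white cover, 85 x 120 x 63; origin at the middle of its underside.
- mouse: Bystander, sizes in mm: black computer mouse, 105 x 60 x 30; origin at the middle of its underside.
- beaker: Bystander, sizes in mm: open glass beaker, 68 dia x 90; origin at the middle of its underside.
- stylus: Bystander, sizes in mm: black pen for the display, 150 x 11 x 10; origin at the middle of its underside.
Mind the look-alikes: they are no part of the job. Several things look just like the part that bears opener_grip: the one meant starts farthest to the robot's left.

How it is judged:
By the outcome, as a careful person would: the job done as asked, in the order asked, and still so for the second after the job is handed in, with the robot touching nothing.
It also fails if it takes over 58 s, if anything falls off the work surface, if the arm or the gripper's body presses on something with over 40 N, if the wrist force passes 120 N, or if a joint passes its speed limit or range.

## Working session

There is one attempt and no reset: what is moved stays moved. The work goes in short steps, Python scripts to look and compute and a tool call to move; the robot and the scene stay as the last step left them, time stands still between calls to the robot, and variables do not carry over. Pictures are saved under pics/ and viewed, and the job is handed in when it is done.

Besides the shell and the picture viewer there is one more tool, called after "Call:" by a JSON object that holds its "name" and its "arguments". servo_tool: Moves the arm, as the interface text tells. Its arguments: {"type":"object","properties":{"steps":{"type":"array","items":{"type":"array","items":{"type":"number"}}}},"required":["steps"]}

```bash
mkdir -p pics
python3 - <<'E'
from rig import bot
import cv2,numpy as np
o=bot.get_obs()
for k in o: print(k,np.round(o[k],4))
for n in ("scene","top","wrist"):
    print(n,bot.camera_info(n))
for n in ("scene","top"):
    im=bot.read_camera(n)
    cv2.imwrite(f"pics/{n}0.png",cv2.cvtColor(im,cv2.COLOR_RGB2BGR))
E
```

```text
time_s 0.0
joints [ 1.0488  0.4119 -0.0127  1.597   0.0056  1.1343 -0.0823]
qvel [-0.0007  0.0003 -0.0006  0.0005 -0.002  -0.0005 -0.0012]
joint_torque [-1.00000e-03 -6.00624e+01  6.81800e-01 -2.99414e+01  1.37000e-02
  1.07000e-02 -0.00000e+00]
eef_pos [ 0.2737 -0.5613  0.2028]
orientation [ 9.744e-01  2.249e-01 -3.000e-04 -8.000e-04]
contact_force [-0.4689  0.2403  0.0757]
torque [ 0.025  -0.0712 -0.0165]
finger_gap 0.0854
scene {'fovy': 43.885761323849415, 'cx': 277.0560433475152, 'cy': 212.05239817089733, 'position': array([ 1.22630325, -0.0670207 ,  1.01144244]), 'attitude': array([ 0.67774791,  0.67018694, -0.21598115, -0.21180032])}
top {'fovy': 54.93200350696629, 'cx': 275.529194737759, 'cy': 204.2725913588869, 'position': array([ 0.40248906, -0.05803378,  1.04827277]), 'attitude': array([-0.69492589,  0.71423537, -0.06069171,  0.05711711])}
wrist {'fovy': 64.52606718015579, 'cx': 281.2007247818688, 'cy': 213.62873358077837, 'T_tool_cam': array([[-1.88978859e-04, -9.52940952e-01, -3.03155912e-01,
         7.71471371e-02],
       [ 9.99999788e-01, -3.68978852e-04,  5.36477217e-04,
         1.87674120e-03],
       [-6.23089231e-04, -3.03155746e-01,  9.52940819e-01,
        -1.70388527e-01],
       [ 0.00000000e+00,  0.00000000e+00,  0.00000000e+00,
         1.00000000e+00]])}
```

View pics/scene0.png

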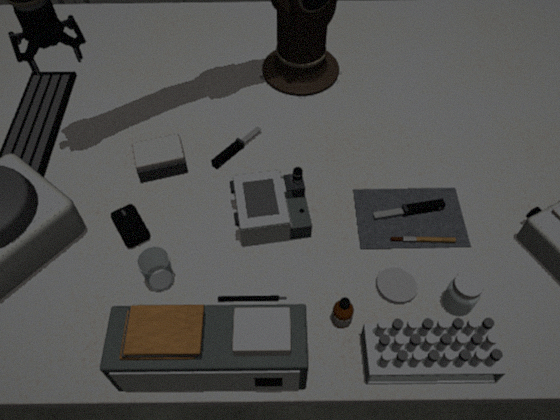

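View pics/top0.png

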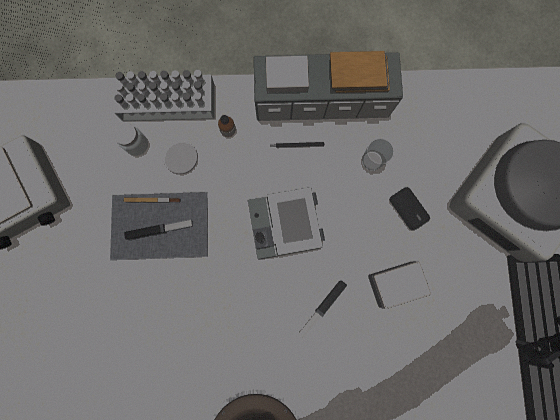

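```bash
cat > h.py <<'E'
import numpy as np,cv2
from scipy.spatial.transform import Rotation as R
def cam(n,obs=None,bot=None):
    from rig import bot
    i=bot.camera_info(n); f=210/np.tan(np.radians(i['fovy'])/2)
    if n=='wrist':
        T=np.eye(4);T[:3,:3]=R.from_quat(obs['orientation']).as_matrix();T[:3,3]=obs['eef_pos']
        T=T@i['T_tool_cam'];return f,i['cx'],i['cy'],T[:3,3],T[:3,:3]
    return f,i['cx'],i['cy'],np.array(i['position']),R.from_quat(i['attitude']).as_matrix()
def ray(c,u,v,z):
    f,cx,cy,p,M=c; d=M@np.array([(u-cx)/f,(v-cy)/f,1]); return p+d*(z-p[2])/d[2]
def proj(c,P):
    f,cx,cy,p,M=c; q=M.T@(np.array(P)-p); return np.array([cx+f*q[0]/q[2],cy+f*q[1]/q[2]])
def crop(src,dst,x0,y0,x1,y1,s):
    im=cv2.imread(src)[y0:y1,x0:x1]; im=cv2.resize(im,None,fx=s,fy=s,interpolation=cv2.INTER_CUBIC)
    im=np.clip(im.astype(float)*1.6,0,255).astype(np.uint8)
    cv2.imwrite(dst,im)
E
python3 - <<'E'
from h import *
crop('pics/top0.png','pics/c1.png',235,175,335,270,6)
crop('pics/top0.png','pics/c2.png',105,185,215,265,7)
crop('pics/scene0.png','pics/c3.png',220,155,320,250,6)
crop('pics/scene0.png','pics/c4.png',345,180,475,255,6)
for n in('top','scene'):
    c=cam(n); print(n,c[0],c[3],c[4].round(3))
E
```

```text
top 403.99135644228556 [ 0.40248906 -0.05803378  1.04827277] [[-0.028 -0.986  0.166]
 [-1.     0.027 -0.007]
 [ 0.003 -0.166 -0.986]]
scene 521.263793115088 [ 1.22630325 -0.0670207   1.01144244] [[ 0.008  0.817 -0.577]
 [ 1.    -0.012 -0.002]
 [-0.009 -0.577 -0.817]]
```

View pics/c1.png

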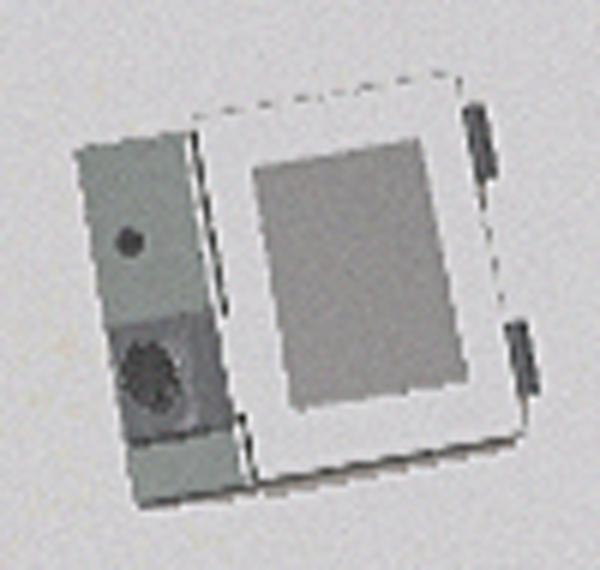

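View pics/c2.png

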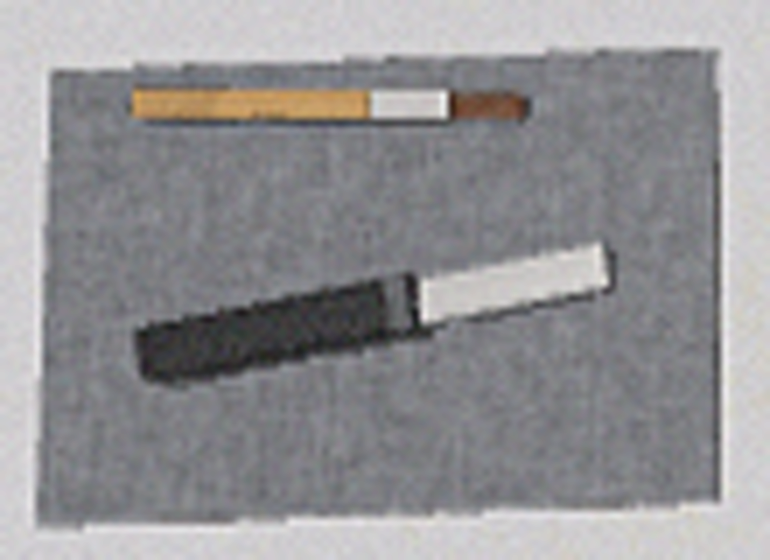

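View pics/c3.png

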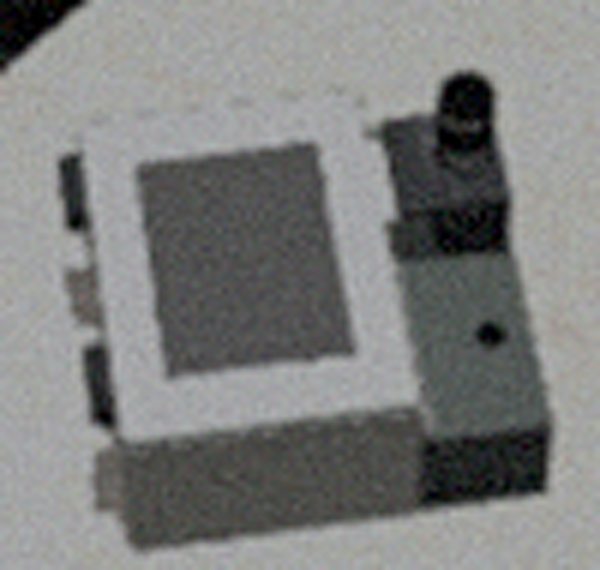

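View pics/c4.png

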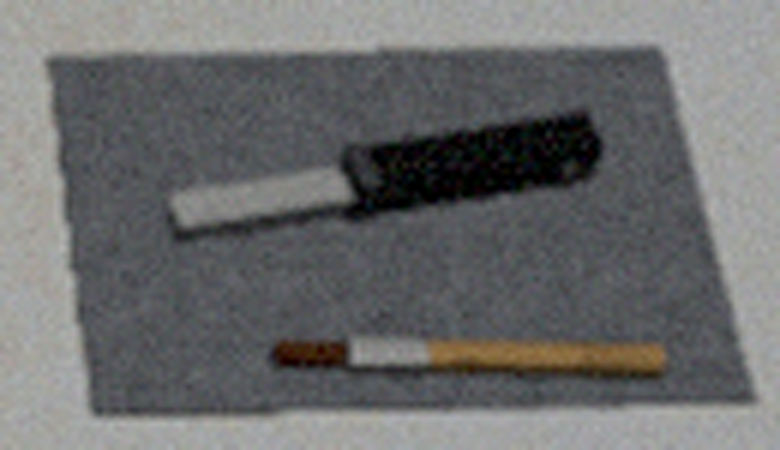

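Run:
```python
from h import *
from scipy.optimize import least_squares
t=cam('top');s=cam('scene')
def px(x,y,x0,y0,k): return np.array([(x+.5)/k-.5+x0,(y+.5)/k-.5+y0])
obs=[]
for m,p in [((-105,75,50),(77,150)),((-105,-75,50),(138,502)),((-55,75,76),(194,117)),((55,75,76),(458,75)),((55,-75,76),(523,435)),((-55,-75,76),(253,481)),((-89,32,50),(130,242))]:
    obs.append((t,m,px(*p,235,175,6)))
for m,p in [((-55,75,76),(418,408)),((55,75,76),(122,440)),((55,-75,76),(82,125)),((-105,75,50),(550,430)),((-105,75,0),(546,490)),((-89,32,50),(490,334))]:
    obs.append((s,m,px(*p,220,155,6)))
def W(p,m):
    m=np.array(m)/1000; c,sn=np.cos(p[2]),np.sin(p[2])
    return np.array([p[0]+c*m[0]-sn*m[1],p[1]+sn*m[0]+c*m[1],m[2]])
def f(p,o=obs): return np.concatenate([proj(c,W(p,m))-u for c,m,u in o])
for o in(obs,obs[:7],obs[7:]):
    r=least_squares(f,[.5,-.06,-1.5],args=(o,)); print(r.x.round(4)); print(r.fun.reshape(-1,2).round(1).tolist())
r=least_squares(f,[.5,-.06,-1.5])
for n,m in dict(knob=(-89,-28,109),tongue=(-71,-28,70)).items(): print(n,W(r.x,m).round(4),proj(t,W(r.x,m)),proj(s,W(r.x,m)))
# opener
def two(pt,ps,z): 
    a=ray(t,*px(*pt,105,185,7),z);b=ray(s,*px(*ps,345,180,6),z); print(a.round(4),b.round(4))
two((605,265),(176,214),.015) # tip
two((419,300),(346,190),.015) # blade root (top), 
# handle top corners in top: z=27
for p in[(135,328),(145,382),(412,272),(418,330)]: print('h',ray(t,*px(*p,105,185,7),.027).round(4))
for p in[(52,72),(716,50),(720,500),(40,525)]: print('mat',ray(t,*px(*p,105,185,7),.003).round(4))
```

```text
[ 0.5255 -0.1085 -1.4298]
[[-0.5, -0.3], [-1.1, 0.5], [-0.6, -0.0], [-0.4, -0.4], [0.1, -0.0], [-0.1, 0.1], [-0.3, 0.1], [0.0, -0.9], [-1.1, 0.4], [-1.4, -0.6], [0.2, -0.8], [-0.1, 1.3], [-0.3, 0.4]]
[ 0.5254 -0.1095 -1.4318]
[[-0.1, -0.3], [-0.8, 0.4], [-0.1, -0.0], [0.0, -0.3], [0.5, 0.1], [0.3, 0.1], [0.1, 0.0]]
[ 0.5254 -0.1074 -1.4331]
[[0.5, -0.8], [-0.7, 0.2], [-0.8, -0.7], [0.6, -0.7], [0.3, 1.4], [0.1, 0.5]]
knob [ 0.4853 -0.0243  0.109 ] [258.92271263 236.62563935] [296.98480398 173.76940021]
tongue [ 0.4878 -0.0421  0.07  ] [266.86453293 236.78321703] [288.86354786 185.54922624]
[0.5349 0.153  0.015 ] [0.5354 0.1552 0.015 ]
[0.5239 0.2211 0.015 ] [0.525  0.2225 0.015 ]
h [0.5151 0.3202 0.027 ]
h [0.4954 0.316  0.027 ]
h [0.5327 0.2205 0.027 ]
h [0.5116 0.218  0.027 ]
mat [0.6152 0.3636 0.003 ]
mat [0.6169 0.1143 0.003 ]
mat [0.4485 0.1127 0.003 ]
mat [0.4463 0.3614 0.003 ]
```

Openers: A on the mat, top px (158,230), and B on the bench, top px (325,305). The robot's left is the image's left, so A is the one meant; crop c2 confirms it lies on the mat beside the brush. The magazine and knob are located, so I'm moving above the knob.

Call:
{"name": "servo_tool", "arguments": {"steps": [[2,4.7,0,0,0,-0.08,6],[4,9.5,0,0,0,-0.16,6],[6,14.2,0,0,0,-0.24,6],[8,19,0,0,0,-0.314,6],[9.8,23.5,0,0,0,-0.314,6]]}}

```text
time_s: 0.6
eef_pos: [0.3705, -0.329, 0.2035]
orientation: [0.998, 0.069, -0.0, -0.0]
contact_force: [0.7, -0.8, -0.8]
finger_gap: 0.0597
```

Call:
{"name": "servo_tool", "arguments": {"steps": [[1.8,4.5,0,0,0,0,6],[3.6,9,0,0,0,0,6],[5.4,13.5,0,0,0,0,6],[7.2,18,0,0,0,0,6],[9,22,0,0,0,0,6]]}}

```text
time_s: 1.1
eef_pos: [0.4604, -0.1086, 0.2037]
orientation: [0.998, 0.07, -0.0, -0.0]
contact_force: [0.7, -1.0, -0.2]
finger_gap: 0.0597
```

Call:
{"name": "servo_tool", "arguments": {"steps": [[1,2.5,0,0,0,0,6],[1,3.5,0,0,0,0,6],[1,3.5,0,0,0,0,6]]}}

```text
time_s: 1.4
eef_pos: [0.4699, -0.0749, 0.2034]
orientation: [0.997, 0.071, -0.0, -0.0]
contact_force: [0.1, -1.4, 0.3]
finger_gap: 0.0604
```

Run:
```python
from h import *
from rig import bot
o=bot.get_obs(); im=bot.read_camera('wrist'); cv2.imwrite('pics/w1.png',cv2.cvtColor(im,cv2.COLOR_RGB2BGR))
c=cam('wrist',o); print(o['eef_pos'],c[3])
def W(p,m):
    m=np.array(m)/1000; q,sn=np.cos(p[2]),np.sin(p[2])
    return np.array([p[0]+q*m[0]-sn*m[1],p[1]+sn*m[0]+q*m[1],m[2]])
p=[.5254,-.1088,-1.431]
for m in[(-89,-28,122),(-55,75,76),(55,75,76),(-55,-75,76),(-105,75,50),(-89,32,50),(-105,-75,50)]: print(m,proj(c,W(p,m)).round(0))
crop('pics/w1.png','pics/w1b.png',0,0,560,420,1.4)
```

```text
[ 0.46987627 -0.07490428  0.20339899] [ 0.54728515 -0.06589022  0.37371722]
(-89, -28, 122) [217. 183.]
(-55, 75, 76) [262.  46.]
(55, 75, 76) [398.  46.]
(-55, -75, 76) [265. 221.]
(-105, 75, 50) [207.  51.]
(-89, 32, 50) [228. 102.]
(-105, -75, 50) [217. 213.]
```

View pics/w1b.png

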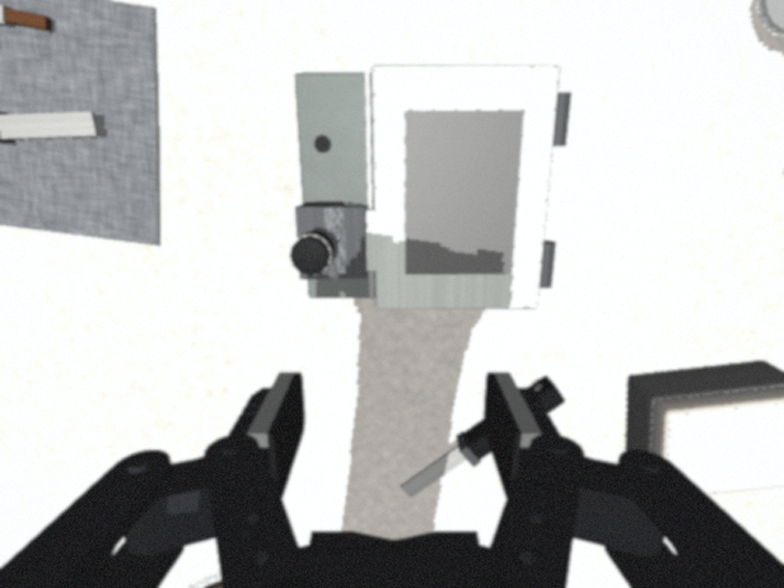

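Run:
```python
from h import *
from rig import bot
from scipy.optimize import least_squares
o=bot.get_obs(); c=cam('wrist',o)
def W(p,m):
    m=np.array(m)/1000; q,sn=np.cos(p[2]),np.sin(p[2])
    return np.array([p[0]+q*m[0]-sn*m[1],p[1]+sn*m[0]+q*m[1],m[2]])
ob=[((-89,-28,122),(311,255)),((-55,75,76),(372,66)),((55,75,76),(559,66)),((55,-75,76),(537,307)),((-55,-75,76),(376,306)),((-105,75,50),(295,73)),((-89,32,50),(322,144))]
f=lambda p:np.concatenate([proj(c,W(p,m))-np.array(u)/1.4 for m,u in ob])
r=least_squares(f,[.525,-.108,-1.43]);print(r.x,r.fun.reshape(-1,2).round(1).tolist())
p=(r.x+np.array([.5254,-.1095,-1.4318]))/2
for p in(r.x,p): print(W(p,(-89,-28,109)))
u=np.array([311,255])/1.4;print(ray(c,*u,.122))
```

```text
[ 0.52593236 -0.11347475 -1.42716269] [[-1.3, 1.1], [-0.5, -1.2], [1.9, -1.7], [0.8, 1.6], [-0.5, 2.7], [-0.8, -0.8], [0.5, -0.3]]
[ 0.48548121 -0.02939917  0.109     ]
[ 0.48541008 -0.02731822  0.109     ]
[ 0.48647883 -0.03029141  0.122     ]
```

Call:
{"name": "servo_tool", "arguments": {"steps": [[1.6,4.8,-1,0,0,0,6],[1.6,4.8,-4,0,0,0,6],[1.6,4.8,-7,0,0,0,6],[1.6,4.8,-10.2,0,0,0,6],[1.6,4.8,-10.2,0,0,0,6]]}}

```text
time_s: 1.95
eef_pos: [0.4829, -0.0302, 0.0983]
orientation: [0.998, 0.069, -0.004, 0.0]
contact_force: [-0.9, -0.6, 0.8]
finger_gap: 0.0604
```

Run:
```python
from h import *
from rig import bot
o=bot.get_obs(); im=bot.read_camera('wrist'); cv2.imwrite('pics/w2.png',cv2.cvtColor(im,cv2.COLOR_RGB2BGR))
crop('pics/w2.png','pics/w2b.png',0,0,560,420,1.4); print(o['eef_pos'],o['contact_force'])
```

```text
[ 0.48292306 -0.03023639  0.09830856] [-0.89630109 -0.60606356  0.76067935]
```

View pics/w2b.png

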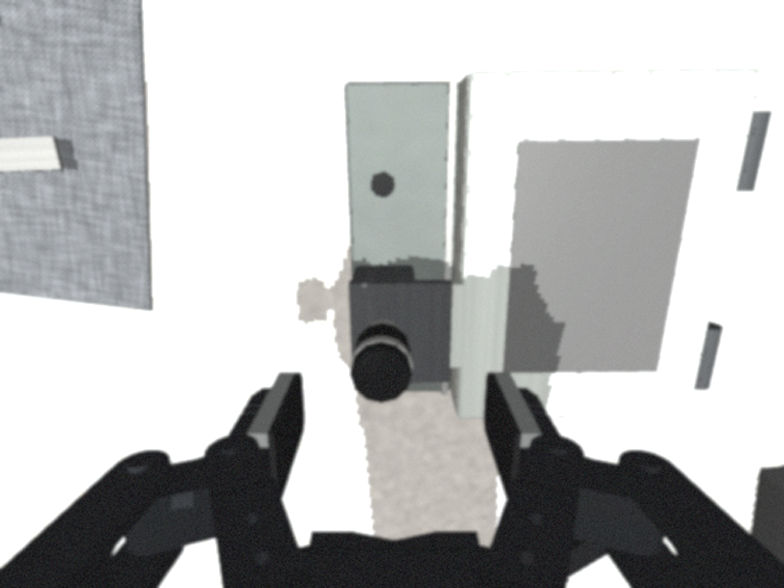

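Run:
```python
from h import *
from rig import bot
o=bot.get_obs(); c=cam('wrist',o)
print(o['eef_pos'],ray(c,382/1.4,371/1.4,.122), proj(c,[.4855,-.027,.122])*1.4)
print(ray(c,382/1.4,184/1.4,.05))
```

```text
[ 0.48446808 -0.0299075   0.10046223] [ 0.48807053 -0.0273033   0.122     ] [380.21329389 377.39263932]
[ 0.54646866 -0.01797148  0.05      ]
```

Call:
{"name": "servo_tool", "arguments": {"steps": [[0.1,0,-0.4,0,0,0,6],[0.1,0,-0.4,0,0,0,4],[0.1,0,-0.4,0,0,0,1],[0.1,0,-0.4,0,0,0,1],[0.1,0,-0.4,0,0,0,1]]}}

```text
time_s: 2.5
eef_pos: [0.4876, -0.0281, 0.0983]
orientation: [0.998, 0.07, 0.0, 0.0]
contact_force: [0.9, 0.5, -0.8]
finger_gap: 0.01
```

Call:
{"name": "servo_tool", "arguments": {"steps": [[0,0,0,0,0,0,1],[0,0,0,0,0,0,1],[0,0,0,0,0,0,1]]}}

```text
time_s: 2.8
eef_pos: [0.4873, -0.028, 0.0977]
orientation: [0.998, 0.07, 0.0, -0.0]
contact_force: [0.3, -0.1, -0.3]
finger_gap: 0.0099
```

Run:
```python
from h import *
from rig import bot
for n in('wrist','scene'):
    im=bot.read_camera(n); cv2.imwrite(f'pics/{n}3.png',cv2.cvtColor(im,cv2.COLOR_RGB2BGR))
crop('pics/wrist3.png','pics/w3b.png',0,0,560,420,1.4)
crop('pics/scene3.png','pics/s3b.png',200,60,360,260,3)
```

```text
(no output)
```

View pics/w3b.png

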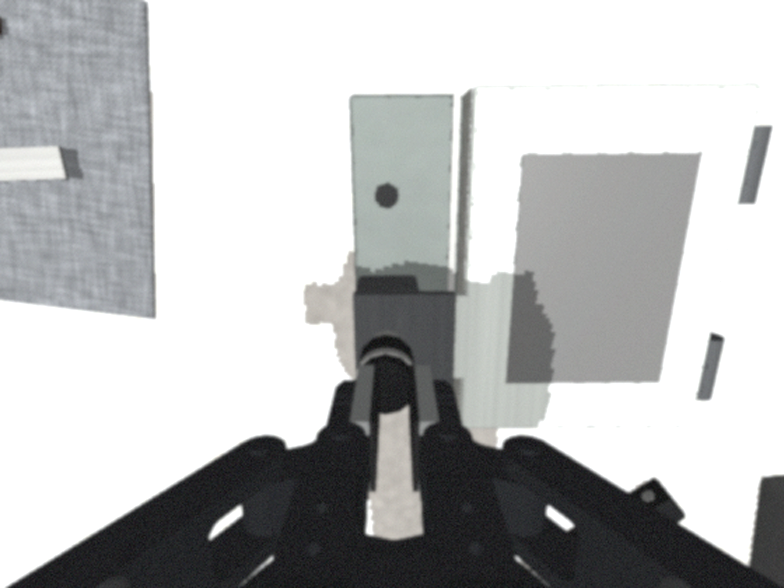

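View pics/s3b.png

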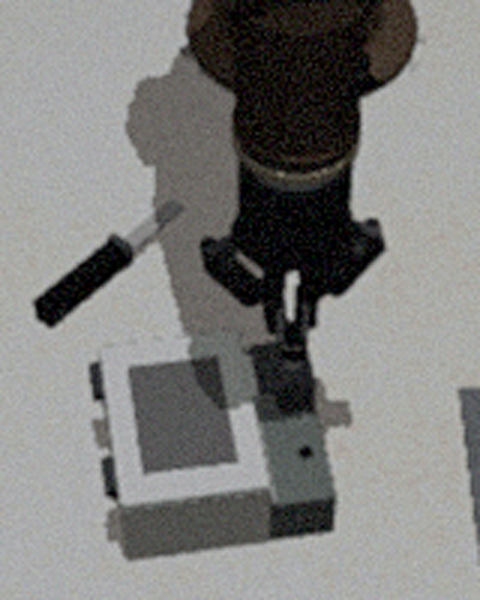

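Run:
```python
from h import *
from rig import bot
o=bot.get_obs(); c=cam('wrist',o)
M=R.from_quat(o['orientation']).as_matrix();p=o['eef_pos'];print(p,o['finger_gap'],o['contact_force'])
for q in[(0,0,0),(0,.005,0),(.011,.005,0),(.011,-.005,0),(-.011,.005,0),(0,.005,-.019),(0,.005,-.04),(.011,.005,-.04)]:
    print(q,(proj(c,p+M@np.array(q))*1.4).round())
for z in(.122,.096): print((proj(c,[.4875,-.0275,z])*1.4).round())
for n,x0,y0 in(('scene',200,60),):
    for P in (p,p+M@np.array([0,0,-.019]),[.4875,-.0275,.122]): print(((proj(cam(n),P)-[x0,y0])*3).round())
```

```text
[ 0.48723299 -0.02803137  0.09767277] 0.00989822197209184 [-0.70483578  0.04149329  0.27757316]
(0, 0, 0) [389. 355.]
(0, 0.005, 0) [401. 355.]
(0.011, 0.005, 0) [401. 330.]
(0.011, -0.005, 0) [376. 330.]
(-0.011, 0.005, 0) [401. 380.]
(0, 0.005, -0.019) [402. 377.]
(0, 0.005, -0.04) [403. 408.]
(0.011, 0.005, -0.04) [403. 377.]
[386. 384.]
[387. 353.]
[286. 353.]
[286. 337.]
[287. 332.]
```

Run:
```python
from h import *
im=cv2.imread('pics/scene3.png')[130:200,260:340]; im=cv2.resize(im,None,fx=8,fy=8,interpolation=cv2.INTER_CUBIC)
a=np.clip((im/255.)**.5*330,0,255).astype(np.uint8)
im=cv2.imread('pics/wrist3.png')[220:340,210:350]; im=cv2.resize(im,None,fx=5,fy=5,interpolation=cv2.INTER_CUBIC)
b=np.clip((im/255.)**.5*300,0,255).astype(np.uint8)
cv2.imwrite('pics/z1.png',a);cv2.imwrite('pics/z2.png',b)
```

```text
(no output)
```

View pics/z1.png

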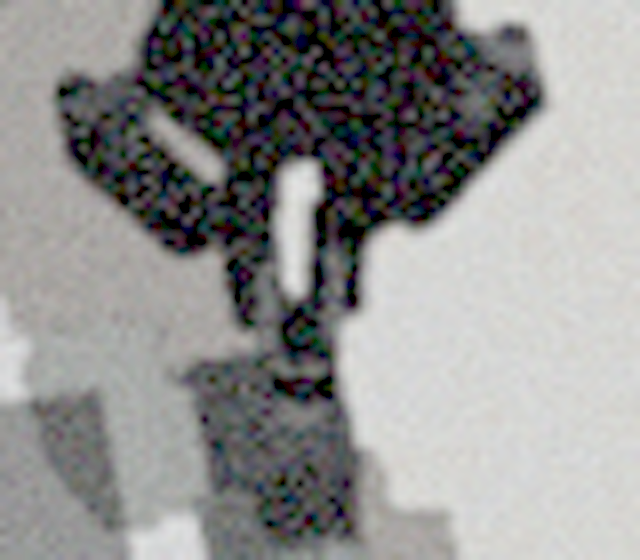

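View pics/z2.png

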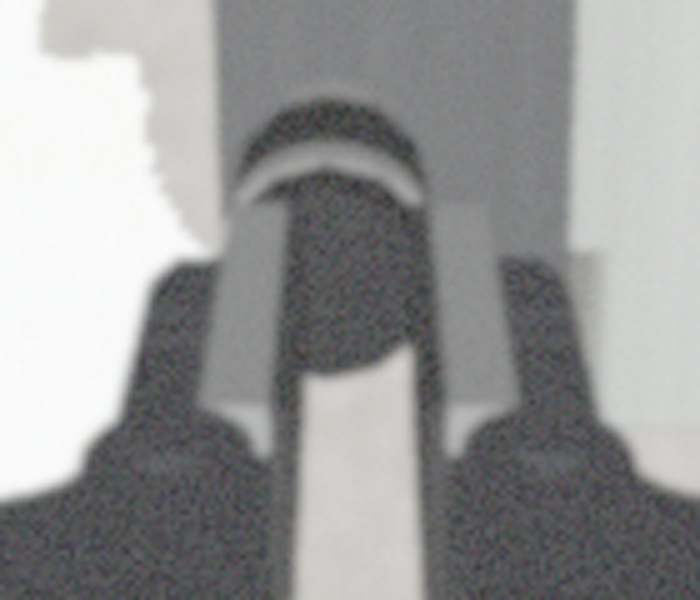

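Run:
```python
from h import *
from rig import bot
o=bot.get_obs(); c=cam('wrist',o);s=cam('scene')
M=R.from_quat(o['orientation']).as_matrix();p=o['eef_pos']
for dx in(-.02,-.01,0,.011):
  for dz in (0,-.01,-.02,-.03):
    print(dx,dz,proj(s,p+M@np.array([dx,0,dz])).round(1),proj(c,p+M@np.array([dx,0,dz])).round(1))
```

```text
-0.02 0 [293.8 170.9] [277.7 285.6]
-0.02 -0.01 [293.8 168. ] [277.5 294.9]
-0.02 -0.02 [293.9 165.2] [277.3 305.2]
-0.02 -0.03 [294.  162.2] [277.1 316.7]
-0.01 0 [294.5 174.3] [277.6 270. ]
-0.01 -0.01 [294.6 171.4] [277.4 278.6]
-0.01 -0.02 [294.7 168.5] [277.2 288.2]
-0.01 -0.03 [294.7 165.6] [277.  298.9]
0 0 [295.2 177.7] [277.6 253.8]
0 -0.01 [295.3 174.8] [277.4 261.7]
0 -0.02 [295.4 172. ] [277.2 270.5]
0 -0.03 [295.5 169.1] [276.9 280.4]
0.011 0 [296.1 181.4] [277.5 235.5]
0.011 -0.01 [296.1 178.6] [277.3 242.5]
0.011 -0.02 [296.2 175.8] [277.1 250.4]
0.011 -0.03 [296.3 172.9] [276.8 259.2]
```

Call:
{"name": "servo_tool", "arguments": {"steps": [[0,0,0,0,0,0,5],[0,0,0,0,0,0,5],[0,0,0,0,0,0,5],[0,0,-0.4,0,0,0,5],[0,0,-0.4,0,0,0,5]]}}

```text
time_s: 3.4
eef_pos: [0.4869, -0.0281, 0.0932]
orientation: [0.998, 0.07, -0.0, -0.0]
contact_force: [-0.3, -0.4, 0.6]
finger_gap: 0.0502
```

Call:
{"name": "servo_tool", "arguments": {"steps": [[0,0,-0.3,0,0,0,5],[0,0,-0.3,0,0,0,5]]}}

```text
time_s: 3.6
eef_pos: [0.487, -0.028, 0.0903]
orientation: [0.998, 0.07, -0.0, -0.0]
contact_force: [0.6, -0.1, 0.4]
finger_gap: 0.0501
```

Run:
```python
from h import *
from rig import bot
o=bot.get_obs();print(o['eef_pos'],o['contact_force'],o['finger_gap'])
bot.read_camera('scene')
for n in('wrist','scene'):
    im=bot.read_camera(n); cv2.imwrite(f'pics/{n}4.png',cv2.cvtColor(im,cv2.COLOR_RGB2BGR))
im=cv2.imread('pics/scene4.png')[130:200,260:340]; im=cv2.resize(im,None,fx=6,fy=6,interpolation=cv2.INTER_CUBIC)
a=np.clip((im/255.)**.5*330,0,255).astype(np.uint8)
im=cv2.imread('pics/wrist4.png')[200:340,180:380]; im=cv2.resize(im,None,fx=3,fy=3,interpolation=cv2.INTER_CUBIC)
b=np.clip((im/255.)**.5*300,0,255).astype(np.uint8)
cv2.imwrite('pics/z3.png',a);cv2.imwrite('pics/z4.png',b)
```

```text
[ 0.48699822 -0.02803984  0.09027412] [ 0.57713368 -0.13051888  0.42568156] 0.05007584061993491
```

View pics/z3.png

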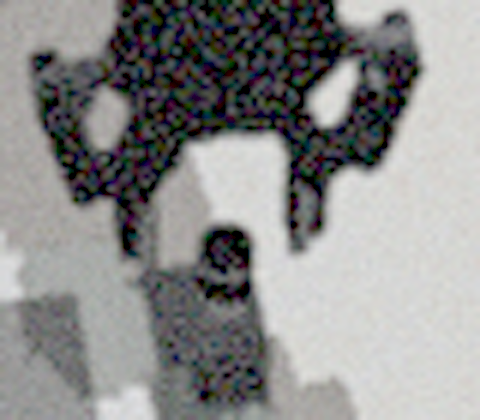

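View pics/z4.png

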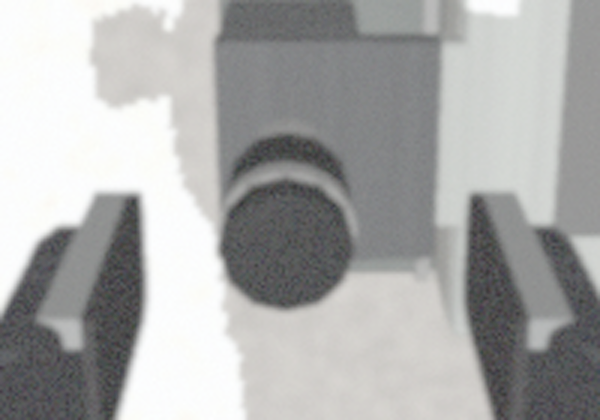

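Call:
{"name": "servo_tool", "arguments": {"steps": [[0,0.1,-0.2,0,0,0,5],[0,0.1,-0.4,0,0,0,5],[0,0.1,-0.4,0,0,0,5]]}}

```text
time_s: 4.05
eef_pos: [0.4871, -0.027, 0.0864]
orientation: [0.998, 0.07, -0.0, -0.0]
contact_force: [-0.1, 0.5, -0.2]
finger_gap: 0.0499
```

Call:
{"name": "servo_tool", "arguments": {"steps": [[0,0,0,0,0,0,1],[0,0,0,0,0,0,1],[0,0,0,0,0,0,1],[0,0,0,0,0,0,1],[0,0,0,0,0,0,1]]}}

```text
time_s: 4.55
eef_pos: [0.4875, -0.0252, 0.0873]
orientation: [0.998, 0.07, 0.0, -0.001]
contact_force: [-1.9, 5.0, 4.8]
finger_gap: 0.0183
```

```bash
cat > look.py <<'E'
from h import *
from rig import bot
import sys
k=sys.argv[1]
o=bot.get_obs();print(o['time_s'],o['eef_pos'].round(4),o['contact_force'].round(1),o['finger_gap'])
for n in('wrist','scene'):
    im=bot.read_camera(n); cv2.imwrite(f'pics/{n}{k}.png',cv2.cvtColor(im,cv2.COLOR_RGB2BGR))
im=cv2.imread(f'pics/scene{k}.png')[130:200,260:340]; im=cv2.resize(im,None,fx=5,fy=5,interpolation=cv2.INTER_CUBIC)
a=np.clip((im/255.)**.5*330,0,255).astype(np.uint8)
im=cv2.imread(f'pics/wrist{k}.png')[200:340,200:350]; im=cv2.resize(im,(375,350),interpolation=cv2.INTER_CUBIC)
b=np.clip((im/255.)**.5*300,0,255).astype(np.uint8)
cv2.imwrite(f'pics/z{k}.png',np.hstack([a,b]))
E
python3 look.py 5
```

```text
4.55 [ 0.4875 -0.0252  0.0873] [-1.9  5.   4.8] 0.018265416633576687
```

View pics/z5.png

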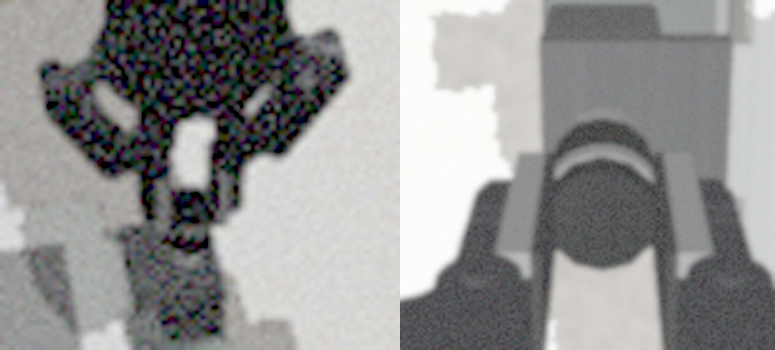

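Call:
{"name": "servo_tool", "arguments": {"steps": [[0,0,0.3,0,0,0,1],[0,0,0.6,0,0,0,1],[0,0,0.8,0,0,0,1],[0,0,0.9,0,0,0,1],[0,0,0.9,0,0,0,1]]}}

```text
time_s: 5.15
eef_pos: [0.4869, -0.0253, 0.0952]
orientation: [0.998, 0.07, -0.0, -0.001]
contact_force: [0.4, 5.4, -6.8]
finger_gap: 0.0187
```

```bash
python3 look.py 6
```

```text
5.15 [ 0.4869 -0.0253  0.0952] [ 0.4  5.4 -6.8] 0.018686600242495643
```

View pics/z6.png

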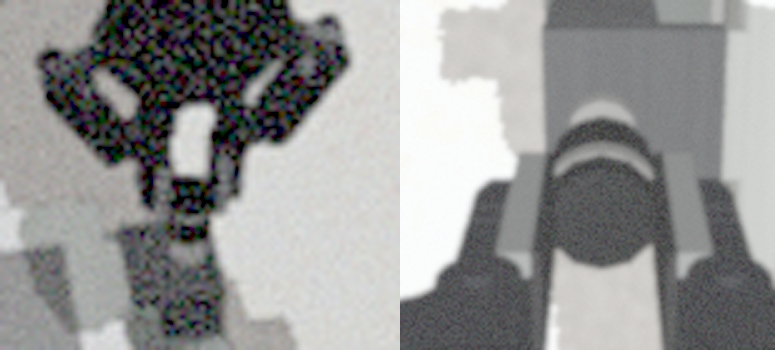

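Call:
{"name": "servo_tool", "arguments": {"steps": [[0.8,0.1,0,0,0,0,1],[1.8,0.25,0,0,0,0,1],[2.8,0.4,0,0,0,0,1],[3.8,0.53,0,0,0,0,1],[3.8,0.53,0,0,0,0,1]]}}

```text
time_s: 5.75
eef_pos: [0.525, -0.0198, 0.0946]
orientation: [0.998, 0.071, -0.001, -0.001]
contact_force: [1.3, 5.9, -5.8]
finger_gap: 0.0182
```

Call:
{"name": "servo_tool", "arguments": {"steps": [[0.8,0.12,0,0,0,0,1],[1.6,0.23,0,0,0,0,1],[2.1,0.3,0,0,0,0,1],[2.2,0.31,0,0,0,0,1],[2.2,0.31,0,0,0,0,1]]}}

```text
time_s: 6.25
eef_pos: [0.5458, -0.0167, 0.0946]
orientation: [0.998, 0.071, -0.001, -0.001]
contact_force: [-2.3, 6.5, -4.6]
finger_gap: 0.0179
```

Call:
{"name": "servo_tool", "arguments": {"steps": [[0.15,0.02,0,0,0,0,1],[0.15,0.02,0,0,0,0,1],[0.1,0.01,-0.4,0,0,0,1],[0.1,0.01,-0.8,0,0,0,1],[0.1,0.01,-0.8,0,0,0,1]]}}

```text
time_s: 6.75
eef_pos: [0.5466, -0.0166, 0.0874]
orientation: [0.998, 0.071, -0.001, -0.001]
contact_force: [-3.8, 6.0, 0.6]
finger_gap: 0.0181
```

Call:
{"name": "servo_tool", "arguments": {"steps": [[0,0,0,0,0,0,5],[0,0,0,0,0,0,5],[0,0,0,0,0,0,5],[0,0,4,0,0,0,5],[0,0,8,0,0,0,5]]}}

```text
time_s: 7.25
eef_pos: [0.5474, -0.019, 0.1678]
orientation: [0.998, 0.07, -0.001, -0.0]
contact_force: [1.5, -0.4, -0.7]
finger_gap: 0.0497
```

```bash
python3 look.py 7
```

```text
7.25 [ 0.5474 -0.019   0.1678] [ 1.5 -0.4 -0.7] 0.049737900519928185
```

View pics/scene7.png

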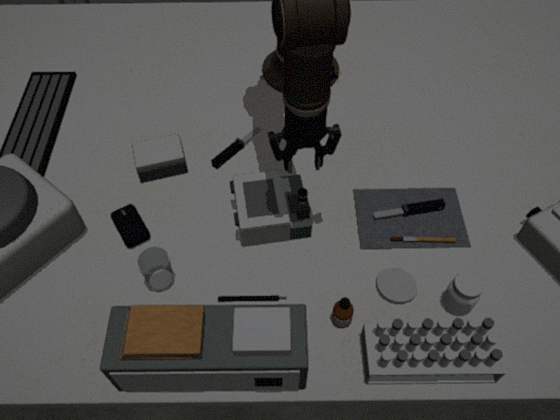

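View pics/wrist7.png

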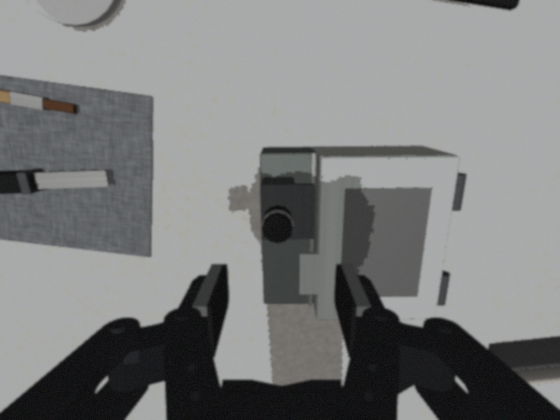

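Run:
```python
from h import *
from rig import bot
o=bot.get_obs();print(o['joints'].round(3))
print(R.from_quat(o['orientation']).as_matrix().round(3))
crop('pics/scene7.png','pics/z8.png',270,170,340,240,8)
```

```text
[ 0.194  0.332 -0.311  1.804  0.119  1.014 -1.595]
[[ 0.99   0.139  0.009]
 [ 0.139 -0.99  -0.   ]
 [ 0.009  0.002 -1.   ]]
```

View pics/z8.png

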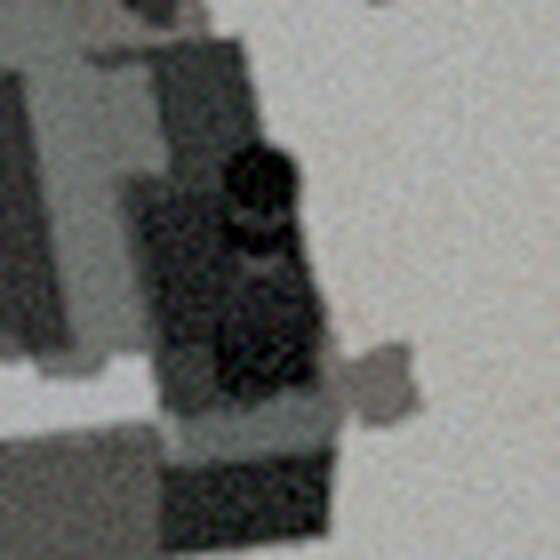

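Run:
```python
from h import *
s=cam('scene');t=cam('top')
a=np.array([.4865,-.0272,0]);d=np.array([.0594,.0083,0])
for z in(.122,.128): print(proj(s,a+[0,0,z]),proj(s,a+d+[0,0,z]),proj(s,a+d*.97+[0,0,z]))
from rig import bot
im=bot.read_camera('scene');bb=cv2.cvtColor(im,cv2.COLOR_RGB2BGR);
A=cv2.resize(cv2.imread('pics/scene0.png')[155:200,275:320],None,fx=8,fy=8,interpolation=cv2.INTER_CUBIC)
B=cv2.resize(bb[178:223,280:325],None,fx=8,fy=8,interpolation=cv2.INTER_CUBIC)
cv2.imwrite('pics/z9.png',np.clip((np.hstack([A,B])/255.)**.5*330,0,255).astype(np.uint8))
```

```text
[295.810672   170.46041161] [300.48412161 191.74718652] [300.33975621 191.08962646]
[295.86657515 168.71238532] [300.56230915 190.03904852] [300.41723698 189.38017279]
```

View pics/z9.png

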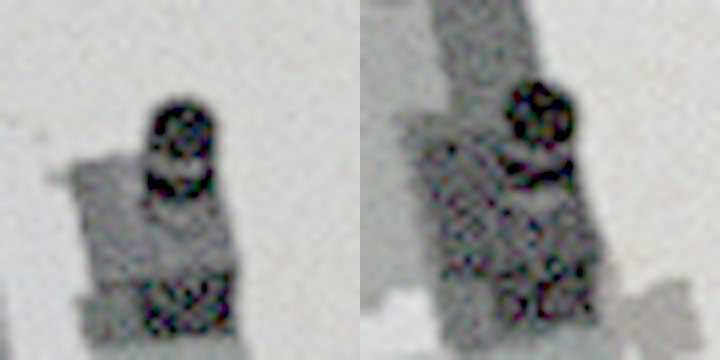

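Call:
{"name": "servo_tool", "arguments": {"steps": [[-0.3,3,1,0,0,0.14,5],[-0.6,6,1,0,0,0.28,5],[-0.9,9,1,0,0,0.42,5],[-1.2,12,1,0,0,0.56,5],[-1.5,14,1,0,0,0.7,5]]}}

```text
time_s: 7.9
eef_pos: [0.5324, 0.1235, 0.1767]
orientation: [0.912, 0.411, -0.0, -0.0]
contact_force: [0.8, 0.1, 0.1]
finger_gap: 0.05
```

Call:
{"name": "servo_tool", "arguments": {"steps": [[-0.3,2.5,0,0,0,0.14,5],[-0.6,5,0,0,0,0.28,5],[-0.9,8,0,0,0,0.42,5],[-1.2,11,0,0,0,0.56,5],[-1.5,13,0,0,0,0.7,5]]}}

```text
time_s: 8.4
eef_pos: [0.5174, 0.2533, 0.1766]
orientation: [0.715, 0.699, -0.0, -0.001]
contact_force: [0.0, -0.0, -0.5]
finger_gap: 0.0502
```

Call:
{"name": "servo_tool", "arguments": {"steps": [[0,0,0,0,0,0.14,5],[0,0,0,0,0,0.21,5],[0,0,0,0,0,0.21,5]]}}

```text
time_s: 8.7
eef_pos: [0.5179, 0.251, 0.1764]
orientation: [0.641, 0.768, -0.001, -0.0]
contact_force: [-0.5, -0.2, 0.7]
finger_gap: 0.0503
```

```bash
python3 look.py 10
python3 - <<'E'
from h import *
from rig import bot
o=bot.get_obs();print(o['orientation'].round(3),o['joints'].round(2))
crop('pics/wrist10.png','pics/w10b.png',0,0,560,420,1.4)
E
```

```text
8.7 [0.5179 0.251  0.1764] [-0.5 -0.2  0.7] 0.05033917434247663
[ 0.642  0.767 -0.001 -0.   ] [-0.    0.45 -0.71  1.71  0.32  1.1  -0.64]
```

View pics/w10b.png

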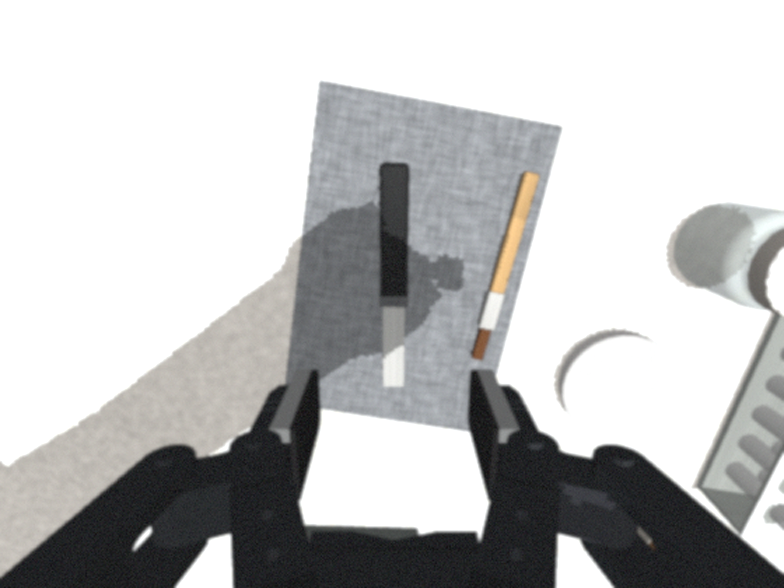

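Run:
```python
from h import *
from rig import bot
o=bot.get_obs(); c=cam('wrist',o)
k=1.4
tip=ray(c,394/k,386/k,.015); root=ray(c,394/k,306/k,.015);he=ray(c,395/k,297/k,.027);hb=ray(c,395/k,163/k,.027)
for x in(tip,root,he,hb):print(x.round(4))
print(tip+ (hb-tip)/np.linalg.norm((hb-tip)[:2])*.1, np.arctan2(*(tip-hb)[[1,0]]))
print(proj(c,o['eef_pos'])*k, proj(c,[*o['eef_pos'][:2],.03])*k)
```

```text
[0.5364 0.1495 0.015 ]
[0.5246 0.2157 0.015 ]
[0.5234 0.2266 0.027 ]
[0.5071 0.3178 0.027 ]
[0.51921971 0.24806641 0.02202441] -1.3983865029206481
[393.6521703  350.30176055] [393.68017384 264.23798946]
```

Call:
{"name": "servo_tool", "arguments": {"steps": [[0.1,-0.8,-4,0,0,0,5],[0.1,-0.8,-8,0,0,0,5],[0.1,-0.8,-12,0,0,0,5],[0.1,-0.8,-14.5,0,0,0,5],[0.1,-0.8,-14.5,0,0,0,5]]}}

```text
time_s: 9.3
eef_pos: [0.5169, 0.2417, 0.0291]
orientation: [0.642, 0.767, -0.003, -0.001]
contact_force: [-0.7, -1.0, 0.5]
finger_gap: 0.05
```

Call:
{"name": "servo_tool", "arguments": {"steps": [[0,0,-0.5,0,0,0,5],[0,0,-1,0,0,0,5],[0,0,-1.2,0,0,0,5],[0,0,-1.2,0,0,0,5]]}}

```text
time_s: 9.7
eef_pos: [0.5197, 0.2436, 0.0214]
orientation: [0.641, 0.767, 0.0, 0.0]
contact_force: [-0.6, -0.4, 0.1]
finger_gap: 0.0503
```

```bash
python3 look.py 11
python3 - <<'E'
from h import *
A=cv2.resize(cv2.imread('pics/scene11.png')[140:240,360:480],None,fx=5,fy=5,interpolation=cv2.INTER_CUBIC)
cv2.imwrite('pics/z11.png',np.clip((A/255.)**.5*330,0,255).astype(np.uint8))
E
```

```text
9.7 [0.5197 0.2436 0.0214] [-0.6 -0.4  0.1] 0.05027440481669296
```

View pics/z11.png

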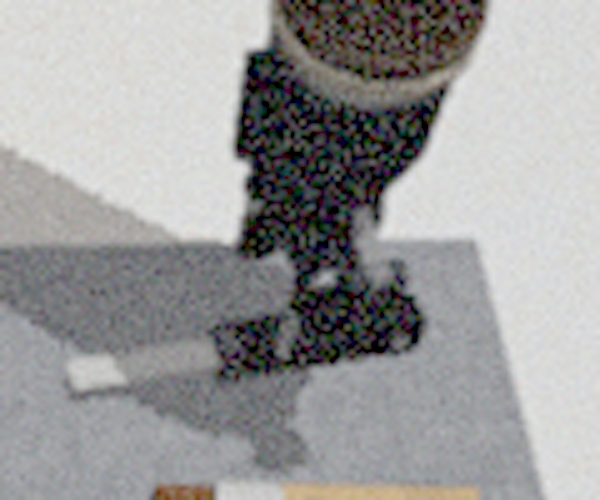

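View pics/wrist11.png

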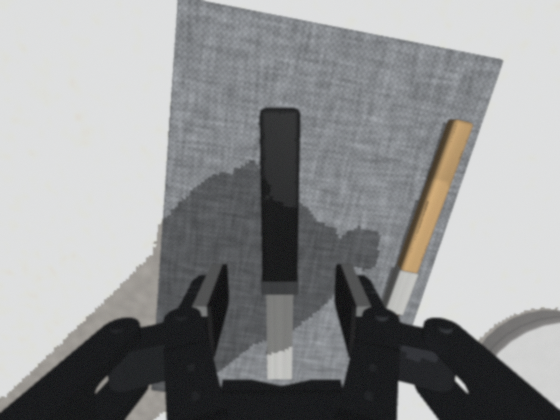

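Call:
{"name": "servo_tool", "arguments": {"steps": [[0,0,-0.5,0,0,0,5],[0,0,-1,0,0,0,5],[0,0,-1.5,0,0,0,5],[0,0,-1.5,0,0,0,5]]}}

```text
time_s: 10.2
eef_pos: [0.5187, 0.2431, 0.0047]
orientation: [0.641, 0.767, -0.001, -0.0]
contact_force: [0.3, -0.4, -0.5]
finger_gap: 0.0502
```

```bash
python3 look.py 12
python3 - <<'E'
from h import *
A=cv2.resize(cv2.imread('pics/scene12.png')[140:240,360:480],None,fx=5,fy=5,interpolation=cv2.INTER_CUBIC)
cv2.imwrite('pics/z12.png',np.clip((A/255.)**.5*330,0,255).astype(np.uint8))
E
```

```text
10.2 [0.5187 0.2431 0.0047] [ 0.3 -0.4 -0.5] 0.05015427920479859
```

View pics/z12.png

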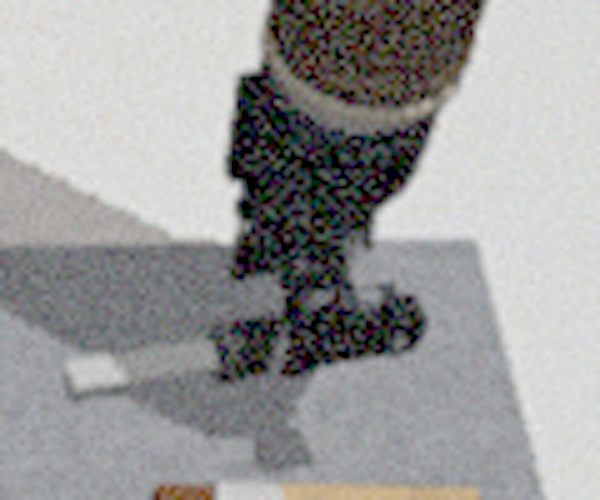

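View pics/wrist12.png

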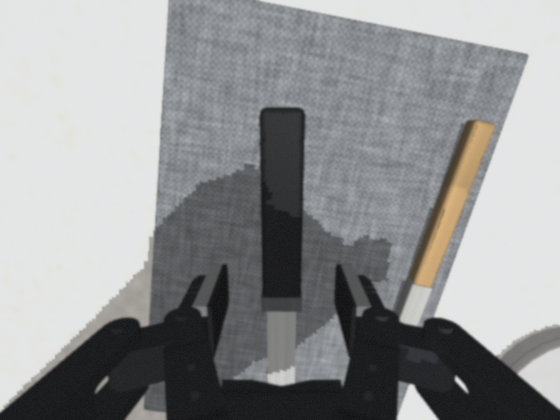

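Call:
{"name": "servo_tool", "arguments": {"steps": [[0,0,-0.4,0,0,0,5],[0,0,-0.8,0,0,0,5],[0,0,-0.8,0,0,0,5]]}}

```text
time_s: 10.6
eef_pos: [0.5189, 0.2432, -0.0029]
orientation: [0.641, 0.767, -0.0, -0.0]
contact_force: [-0.3, -0.6, -1.0]
finger_gap: 0.0499
```

Call:
{"name": "servo_tool", "arguments": {"steps": [[0,0,-0.3,0,0,0,5],[0,0,-0.3,0,0,0,5]]}}

```text
time_s: 10.8
eef_pos: [0.519, 0.2433, -0.0057]
orientation: [0.641, 0.767, -0.0, -0.0]
contact_force: [-1.1, 0.0, 0.0]
finger_gap: 0.0501
```

```bash
python3 look.py 13
python3 - <<'E'
from h import *
A=cv2.resize(cv2.imread('pics/scene13.png')[170:240,380:460],None,fx=5,fy=5,interpolation=cv2.INTER_CUBIC)
B=cv2.imread('pics/wrist13.png')[90:420,160:420]
cv2.imwrite('pics/z13.png',np.hstack([np.clip((A/255.)**.5*330,0,255).astype(np.uint8)[:330],B]))
E
```

```text
10.8 [ 0.519   0.2433 -0.0057] [-1.1  0.   0. ] 0.05013636821646368
```

View pics/z13.png

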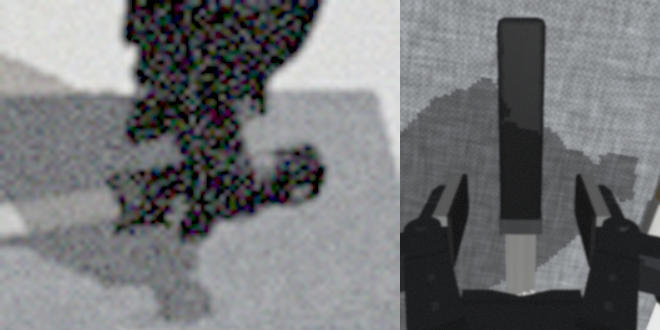

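Call:
{"name": "servo_tool", "arguments": {"steps": [[0,0,-0.3,0,0,0,5],[0,0,-0.3,0,0,0,3],[0,0,-0.3,0,0,0,3],[0,0,-0.3,0,0,0,3]]}}

```text
time_s: 11.3
eef_pos: [0.5193, 0.2435, -0.0083]
orientation: [0.641, 0.767, 0.0, 0.0]
contact_force: [-0.2, 0.3, 0.5]
finger_gap: 0.0297
```

Call:
{"name": "servo_tool", "arguments": {"steps": [[0,0,0,0,0,0,1],[0,0,0,0,0,0,1],[0,0,0,0,0,0,1],[0,0,0,0,0,0,1]]}}

```text
time_s: 11.7
eef_pos: [0.5193, 0.2435, -0.008]
orientation: [0.641, 0.767, 0.0, 0.0]
contact_force: [-2.2, -2.0, 5.5]
finger_gap: 0.018
```

Call:
{"name": "servo_tool", "arguments": {"steps": [[0,0,0.5,0,0,0,0.8],[0,0,2,0,0,0,0.8],[0,0,4,0,0,0,0.8],[0,0,6,0,0,0,0.8],[0,0,6,0,0,0,0.8]]}}

```text
time_s: 12.2
eef_pos: [0.521, 0.2447, 0.0551]
orientation: [0.641, 0.767, 0.002, 0.001]
contact_force: [1.1, -0.8, -0.2]
finger_gap: 0.0177
```

```bash
python3 look.py 14
python3 - <<'E'
from h import *
A=cv2.resize(cv2.imread('pics/scene14.png')[140:240,360:480],None,fx=3,fy=3,interpolation=cv2.INTER_CUBIC)
A=np.clip((A/255.)**.5*330,0,255).astype(np.uint8)
B=cv2.imread('pics/wrist14.png')[:,80:480]
cv2.imwrite('pics/z14.png',np.hstack([np.vstack([A,np.zeros((120,360,3),np.uint8)]),B]))
E
```

```text
12.2 [0.521  0.2447 0.0551] [ 1.1 -0.8 -0.2] 0.01769955950757877
```

View pics/z14.png

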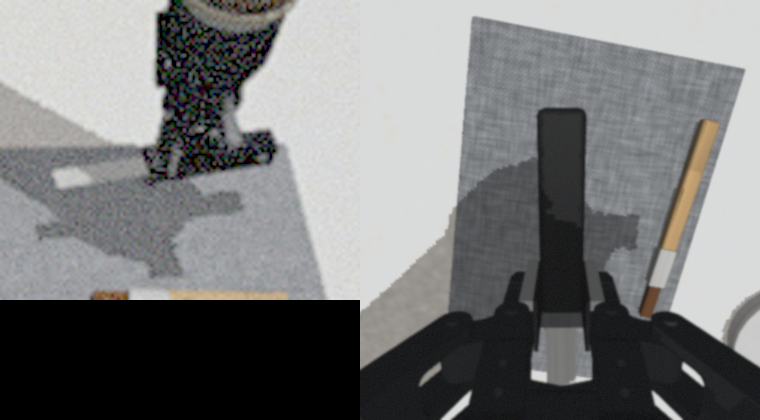

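Call:
{"name": "servo_tool", "arguments": {"steps": [[-1.5,-4,0.5,0,0,-0.01,0.8],[-3,-8,0.5,0,0,-0.02,0.8],[-4.5,-12,0,0,0,-0.035,0.8],[-5.3,-14.6,-0.9,0,0,-0.035,0.8],[-5.3,-14.6,-1.8,0,0,-0.035,0.8]]}}

```text
time_s: 12.8
eef_pos: [0.4643, 0.0924, 0.0324]
orientation: [0.656, 0.754, -0.002, 0.0]
contact_force: [-0.2, -0.2, -1.5]
finger_gap: 0.018
```

Call:
{"name": "servo_tool", "arguments": {"steps": [[0,0,0,0,0,0,0.8],[0,0,0,0,0,0,0.8]]}}

```text
time_s: 13.0
eef_pos: [0.4664, 0.0988, 0.0335]
orientation: [0.654, 0.757, 0.0, -0.0]
contact_force: [0.2, 1.3, -0.1]
finger_gap: 0.0182
```

```bash
python3 look.py 15
python3 - <<'E'
from h import *
from rig import bot
print(bot.get_obs()['orientation'].round(4))
im=bot.read_camera('top');cv2.imwrite('pics/top15.png',cv2.cvtColor(im,cv2.COLOR_RGB2BGR))
g=lambda A:np.clip((A/255.)**.5*330,0,255).astype(np.uint8)
A=g(cv2.resize(cv2.imread('pics/scene15.png')[130:250,230:370],None,fx=5,fy=5,interpolation=cv2.INTER_CUBIC))
cv2.imwrite('pics/z15.png',A)
B=g(cv2.resize(cv2.imread('pics/top15.png')[170:270,200:340],None,fx=5,fy=5,interpolation=cv2.INTER_CUBIC))
cv2.imwrite('pics/t15.png',B)
E
```

```text
13.0 [0.4664 0.0988 0.0335] [ 0.2  1.3 -0.1] 0.018160498734166763
[ 6.537e-01  7.568e-01  5.000e-04 -2.000e-04]
```

View pics/z15.png

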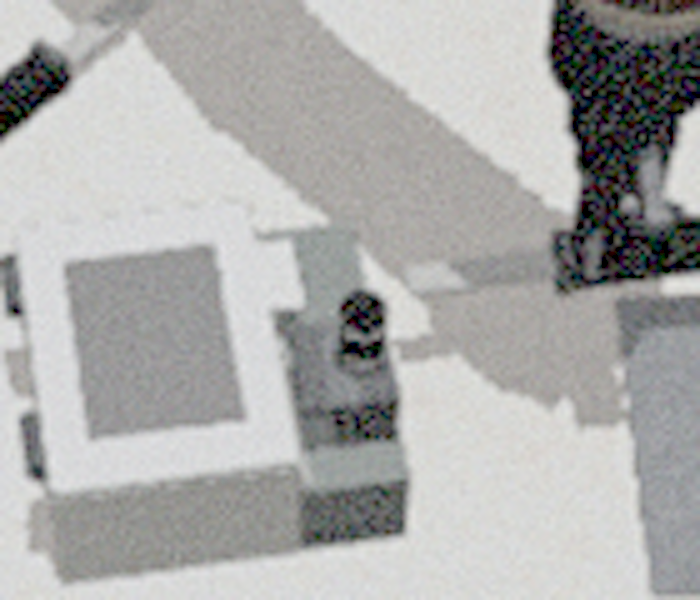

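View pics/t15.png

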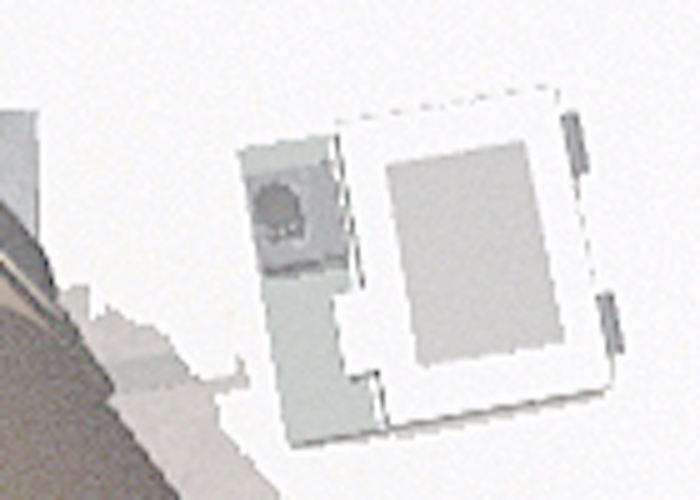

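View pics/wrist15.png

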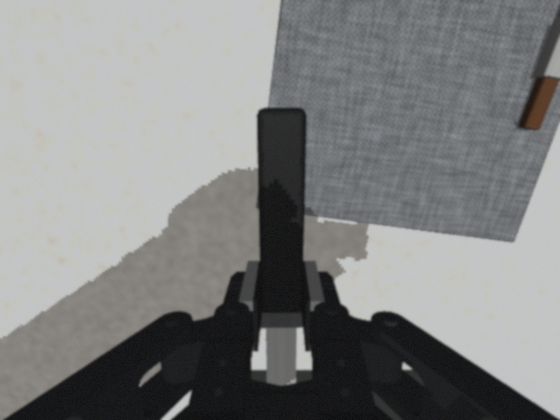

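```bash
cat >> h.py <<'E'
MP=[.5255,-.1085,-1.430]
def W(m,p=MP):
    m=np.array(m)/1000; q,sn=np.cos(p[2]),np.sin(p[2])
    return np.array([p[0]+q*m[0]-sn*m[1],p[1]+sn*m[0]+q*m[1],m[2]])
def Winv(P,p=MP):
    q,sn=np.cos(p[2]),np.sin(p[2]);d=np.array(P)-[p[0],p[1],0]
    return np.array([q*d[0]+sn*d[1],-sn*d[0]+q*d[1],d[2]])*1000
def tip(o,L=.0935,dz=.023):
    M=R.from_quat(o['orientation']).as_matrix()
    return o['eef_pos']+M@np.array([-L,0,-dz])
E
python3 - <<'E'
from h import *
from rig import bot
o=bot.get_obs();T=tip(o);s=cam('scene');t=cam('top')
print(T.round(4),Winv(T).round(1),proj(s,T).round(1))
M=R.from_quat(o['orientation']).as_matrix()
print('bladeroot',proj(s,T+M@[.07,0,0]))
for m in[(-71,-48,70),(-71,-8,70),(-71,-28,70),(-55,-48,70),(-71,-48,76),(-71,-8,76)]:print(m,((proj(s,W(m))-[230,130])*5).round(0))
print('obs tip at z.0565',ray(s,312,185.4,.0565),Winv(ray(s,312,185.4,.0565)))
E
```

```text
[0.4802 0.0064 0.0568] [-120.1  -28.7   56.8] [309.6 186.2]
bladeroot [339.11832021 182.39894364]
(-71, -48, 70) [287. 244.]
(-71, -8, 70) [301. 312.]
(-71, -28, 70) [294. 278.]
(-55, -48, 70) [253. 248.]
(-71, -48, 76) [287. 236.]
(-71, -8, 76) [302. 304.]
obs tip at z.0565 [0.47763924 0.0120351  0.0565    ] [-126.05872633  -30.4722705    56.5       ]
```

Call:
{"name": "servo_tool", "arguments": {"steps": [[0.1,-1,0.3,0,0,0,0.8],[0.3,-2.2,0.3,0,0,0,0.8],[0.47,-3.4,0.3,0,0,0,0.8],[0.6,-4.5,0.3,0,0,0,0.8],[0.6,-4.5,0.3,0,0,0,0.8]]}}

```text
time_s: 13.65
eef_pos: [0.4724, 0.0498, 0.0365]
orientation: [0.656, 0.755, -0.001, 0.0]
contact_force: [1.1, -0.3, -1.0]
finger_gap: 0.0178
```

Call:
{"name": "servo_tool", "arguments": {"steps": [[0.07,-0.5,0,0,0,0,0.8],[0.14,-1,0,0,0,0,0.8],[0.21,-1.5,0,0,0,0,0.8],[0.21,-1.5,0,0,0,0,0.8]]}}

```text
time_s: 14.05
eef_pos: [0.4744, 0.0367, 0.0366]
orientation: [0.655, 0.756, -0.0, 0.0]
contact_force: [-0.3, 0.3, -1.0]
finger_gap: 0.0181
```

```bash
python3 look.py 16
python3 - <<'E'
from h import *
from rig import bot
im=bot.read_camera('top');cv2.imwrite('pics/top16.png',cv2.cvtColor(im,cv2.COLOR_RGB2BGR))
o=bot.get_obs();T=tip(o);print(T,Winv(T).round(1))
g=lambda A:np.clip((A/255.)**.5*330,0,255).astype(np.uint8)
A=g(cv2.resize(cv2.imread('pics/scene16.png')[150:230,250:350],None,fx=7,fy=7,interpolation=cv2.INTER_CUBIC))
cv2.imwrite('pics/z16.png',A)
B=g(cv2.resize(cv2.imread('pics/top16.png')[190:270,200:310],None,fx=6,fy=6,interpolation=cv2.INTER_CUBIC))
cv2.imwrite('pics/t16.png',B)
E
```

```text
14.05 [0.4744 0.0367 0.0366] [-0.3  0.3 -1. ] 0.01809437955490964
[ 0.48776468 -0.05481732  0.0596827 ] [-58.4 -29.8  59.7]
```

View pics/z16.png

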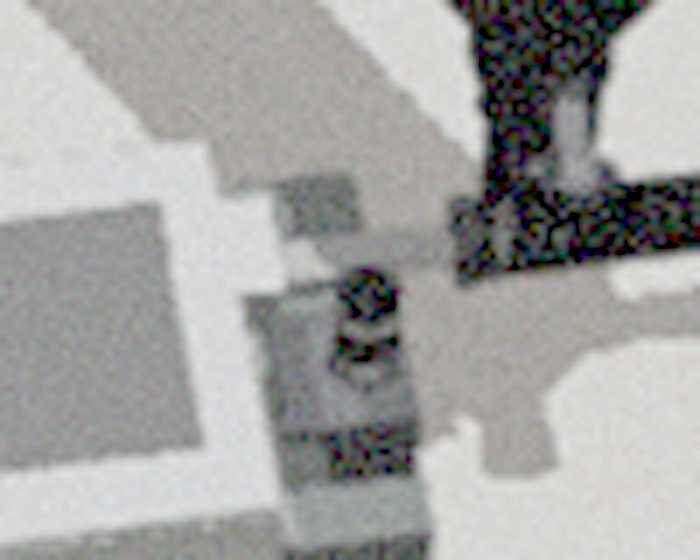

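View pics/t16.png

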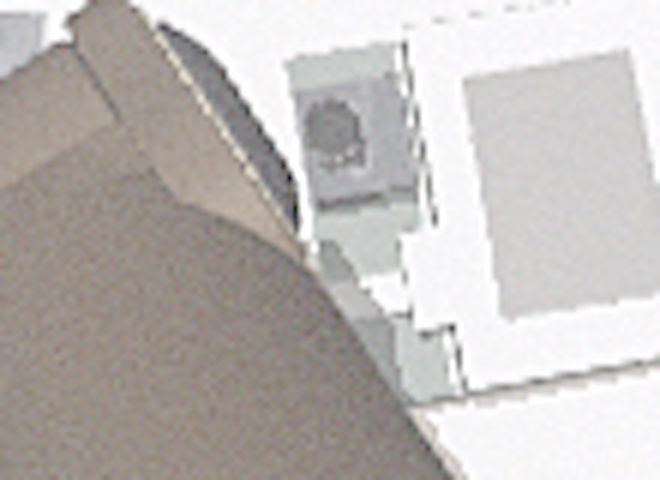

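Call:
{"name": "servo_tool", "arguments": {"steps": [[0,0,0.5,0,0,0,0.8],[0,0,1,0,0,0,0.8],[0,0,1.5,0,0,0,0.8],[0,0,2,0,0,0,0.8],[0,0,2,0,0,0,0.8]]}}

```text
time_s: 14.7
eef_pos: [0.4746, 0.0374, 0.0574]
orientation: [0.655, 0.756, 0.0, 0.0]
contact_force: [-0.4, -0.6, -2.2]
finger_gap: 0.0179
```

```bash
cat > l2.py <<'E'
from h import *
from rig import bot
import sys
k=sys.argv[1]
o=bot.get_obs();T=tip(o);print(o['time_s'],o['eef_pos'].round(4),o['contact_force'].round(1),o['torque'].round(2),o['finger_gap'].round(4),Winv(T).round(1))
im=bot.read_camera('scene');cv2.imwrite(f'pics/scene{k}.png',cv2.cvtColor(im,cv2.COLOR_RGB2BGR))
g=lambda A:np.clip((A/255.)**.5*330,0,255).astype(np.uint8)
A=g(cv2.resize(cv2.imread(f'pics/scene{k}.png')[100:240,210:370],None,fx=4,fy=4,interpolation=cv2.INTER_CUBIC))
cv2.imwrite(f'pics/z{k}.png',A)
E
python3 l2.py 17
```

```text
Traceback (most recent call last):
  File "l2.py", line 5, in <module>
    o=bot.get_obs();T=tip(o);print(o['time_s'],o['eef_pos'].round(4),o['contact_force'].round(1),o['torque'].round(2),o['finger_gap'].round(4),Winv(T).round(1))
                                                                                                                      ^^^^^^^^^^^^^^^^^^^^^
AttributeError: 'float' object has no attribute 'round'
```

```bash
sed -i "s/o\['finger_gap'\].round(4)/o['finger_gap']/" l2.py; python3 l2.py 17
```

```text
14.7 [0.4746 0.0374 0.0574] [-0.4 -0.6 -2.2] [0.1  0.03 0.03] 0.01788629800118511 [-58.1 -29.7  80.4]
```

View pics/z17.png

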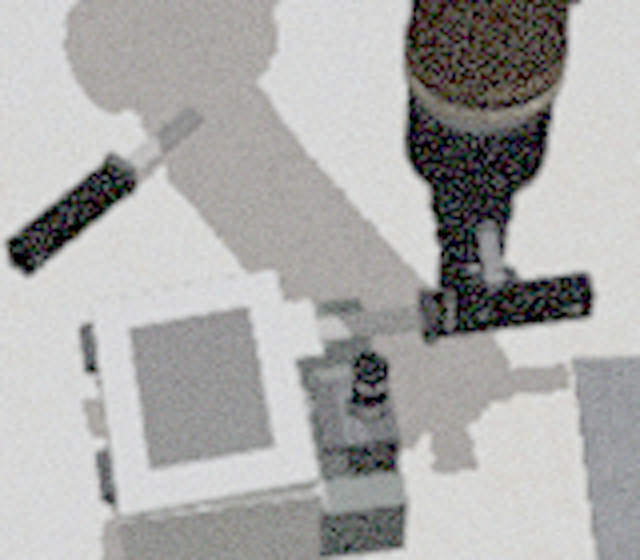

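Call:
{"name": "servo_tool", "arguments": {"steps": [[0.06,-0.4,1.1,0,0,0,0.8],[0.11,-0.8,2.2,0,0,0,0.8],[0.18,-1.3,3.2,0,0,0,0.8],[0.25,-1.8,4.1,0,0,0,0.8],[0.35,-2.5,5.0,0,0,0,0.8]]}}

```text
time_s: 15.25
eef_pos: [0.4782, 0.0126, 0.1079]
orientation: [0.654, 0.756, 0.001, 0.0]
contact_force: [0.3, 1.6, -2.1]
finger_gap: 0.0177
```

```bash
python3 l2.py 18
```

```text
15.25 [0.4782 0.0126 0.1079] [ 0.3  1.6 -2.1] [0.47 0.04 0.  ] 0.017695954603509305 [-33.  -29.5 130.9]
```

View pics/z18.png

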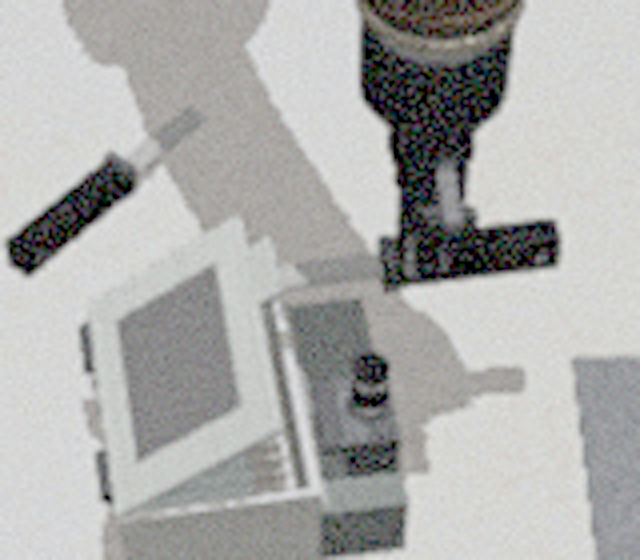

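Call:
{"name": "servo_tool", "arguments": {"steps": [[0.1,-0.7,0.8,0,0,0,0.8],[0.21,-1.5,1.5,0,0,0,0.8],[0.32,-2.3,2.1,0,0,0,0.8],[0.45,-3.2,2.7,0,0,0,0.8],[0.56,-4,3.2,0,0,0,0.8]]}}

```text
time_s: 15.8
eef_pos: [0.4837, -0.0286, 0.1392]
orientation: [0.655, 0.756, -0.0, 0.0]
contact_force: [-0.4, 2.7, -1.3]
finger_gap: 0.0181
```

Call:
{"name": "servo_tool", "arguments": {"steps": [[0.14,-1,0.4,0,0,0,0.8],[0.28,-2,0.8,0,0,0,0.8],[0.42,-3,0.95,0,0,0,0.8],[0.56,-4,1.1,0,0,0,0.8]]}}

```text
time_s: 16.2
eef_pos: [0.4893, -0.0686, 0.1499]
orientation: [0.654, 0.756, 0.0, 0.0]
contact_force: [1.0, 2.2, 0.7]
finger_gap: 0.018
```

```bash
python3 l2.py 19
```

```text
16.2 [ 0.4893 -0.0686  0.1499] [1.  2.2 0.7] [ 0.44 -0.16  0.06] 0.01800993976386203 [ 48.9 -30.  172.9]
```

View pics/z19.png

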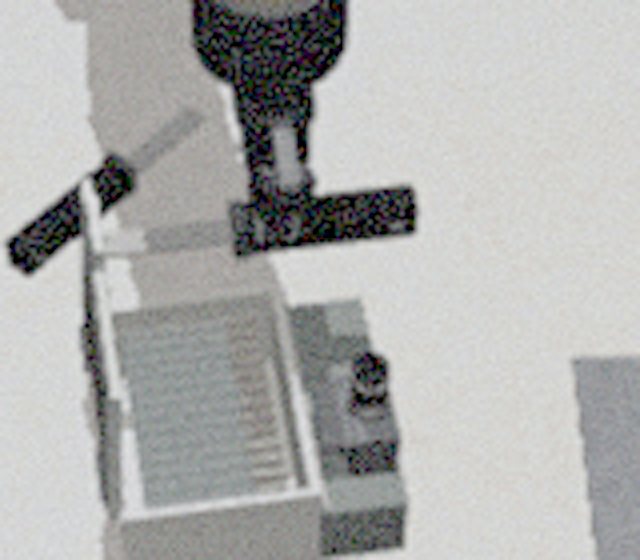

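Call:
{"name": "servo_tool", "arguments": {"steps": [[0.11,-0.8,0,0,0,0,0.8],[0.22,-1.6,0,0,0,0,0.8],[0.32,-2.3,-0.1,0,0,0,0.8],[0.36,-2.6,-0.1,0,0,0,0.8],[0.36,-2.6,-0.1,0,0,0,0.8]]}}

```text
time_s: 16.75
eef_pos: [0.4925, -0.0944, 0.1484]
orientation: [0.655, 0.756, -0.0, -0.0]
contact_force: [0.3, 1.0, -0.0]
finger_gap: 0.0179
```

```bash
python3 l2.py 20
```

```text
16.75 [ 0.4925 -0.0944  0.1484] [ 0.3  1.  -0. ] [-0.   -0.03 -0.01] 0.017885797709997833 [ 74.9 -30.5 171.5]
```

View pics/z20.png

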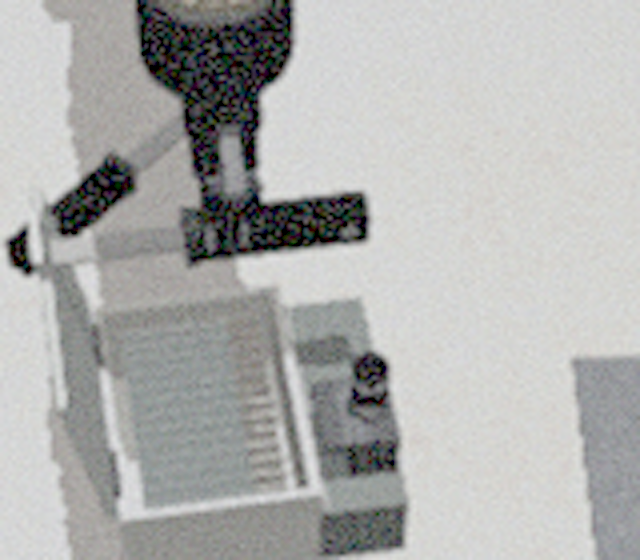

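Call:
{"name": "servo_tool", "arguments": {"steps": [[-0.4,3,0,0,0,0,0.8],[-1,7,0,0,0,0,0.8],[-1.6,11,0,0,0,0,0.8],[-1.6,15,0,0,0,0,0.8],[-1,19,0,0,0,0,0.8]]}}

```text
time_s: 17.3
eef_pos: [0.4817, 0.0975, 0.1488]
orientation: [0.654, 0.756, -0.001, 0.0]
contact_force: [1.0, 0.2, -0.7]
finger_gap: 0.0177
```

Call:
{"name": "servo_tool", "arguments": {"steps": [[1.2,4,-1.5,0,0,0.01,0.8],[2.4,8,-4,0,0,0.02,0.8],[3.6,12,-7,0,0,0.035,0.8],[3.7,14.8,-10,0,0,0.035,0.8],[3.7,14.8,-12,0,0,0.035,0.8]]}}

```text
time_s: 17.8
eef_pos: [0.5178, 0.2498, 0.0267]
orientation: [0.639, 0.769, 0.0, -0.002]
contact_force: [-0.4, -1.3, 0.5]
finger_gap: 0.0181
```

Call:
{"name": "servo_tool", "arguments": {"steps": [[0,0,-1,0,0,0,0.8],[0,0,-1.5,0,0,0,0.8],[0,0,-1.5,0,0,0,0.8]]}}

```text
time_s: 18.1
eef_pos: [0.5199, 0.2434, 0.0137]
orientation: [0.642, 0.767, -0.0, 0.0]
contact_force: [0.6, -0.2, -0.7]
finger_gap: 0.0179
```

Call:
{"name": "servo_tool", "arguments": {"steps": [[0,0,-0.6,0,0,0,0.8],[0,0,-1.2,0,0,0,0.8],[0,0,-1.7,0,0,0,0.8],[0,0,-2,0,0,0,0.8],[0,0,-2,0,0,0,0.8]]}}

```text
time_s: 18.6
eef_pos: [0.5194, 0.2442, -0.0067]
orientation: [0.641, 0.767, -0.0, -0.0]
contact_force: [0.5, -0.5, -0.9]
finger_gap: 0.0179
```

Call:
{"name": "servo_tool", "arguments": {"steps": [[0,0,-0.1,0,0,0,0.8],[0,0,-0.1,0,0,0,0.8]]}}

```text
time_s: 18.8
eef_pos: [0.5197, 0.2446, -0.0073]
orientation: [0.641, 0.768, 0.0, 0.0]
contact_force: [0.2, 0.8, -1.1]
finger_gap: 0.0181
```

Call:
{"name": "servo_tool", "arguments": {"steps": [[0,0,-0.05,0,0,0,0.8],[0,0,0,0,0,0,3],[0,0,0,0,0,0,5],[0,0,0,0,0,0,5],[0,0,0,0,0,0,5]]}}

```text
time_s: 19.3
eef_pos: [0.5197, 0.2445, -0.0072]
orientation: [0.641, 0.767, 0.0, 0.0]
contact_force: [-0.3, 0.5, -0.2]
finger_gap: 0.0498
```

Call:
{"name": "servo_tool", "arguments": {"steps": [[0,0,2,0,0,0,5],[0,0,6,0,0,0,5],[0,0,10,0,0,0,5],[-3,1,14,0,0,0,5],[-6,3,16,0,0,0,5]]}}

```text
time_s: 19.8
eef_pos: [0.4607, 0.2742, 0.1555]
orientation: [0.642, 0.766, 0.001, 0.001]
contact_force: [0.1, 1.1, -0.1]
finger_gap: 0.0503
```

```bash
python3 l2.py 21;python3 look.py 22;  python3 - <<'E'
from h import *
crop('pics/scene22.png','pics/s22.png',0,0,560,420,1.4)
E
```

```text
19.8 [0.4607 0.2742 0.1555] [ 0.1  1.1 -0.1] [0.07 0.04 0.06] 0.050280431745328626 [-294.5   -7.3  178.5]
19.85 [0.455  0.2805 0.1583] [-5.6  4.   2.2] 0.04959792875295416
```

View pics/z21.png

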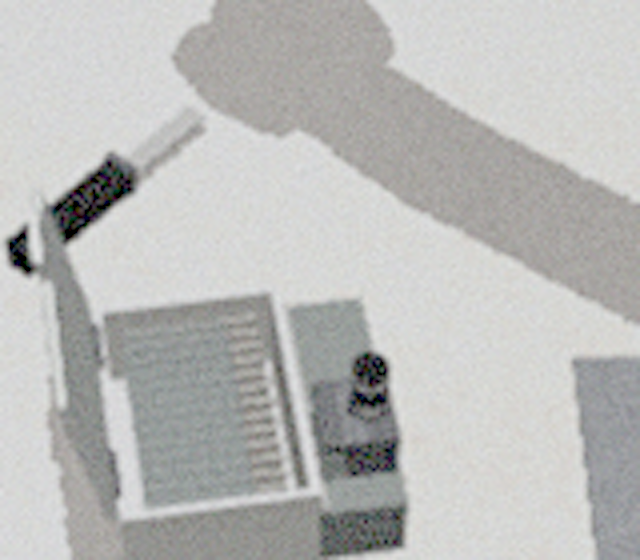

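View pics/s22.png

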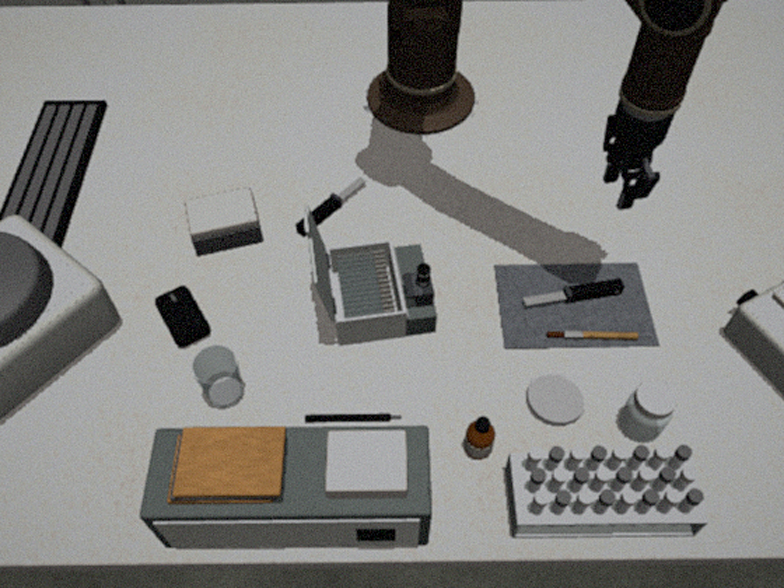

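View pics/wrist22.png

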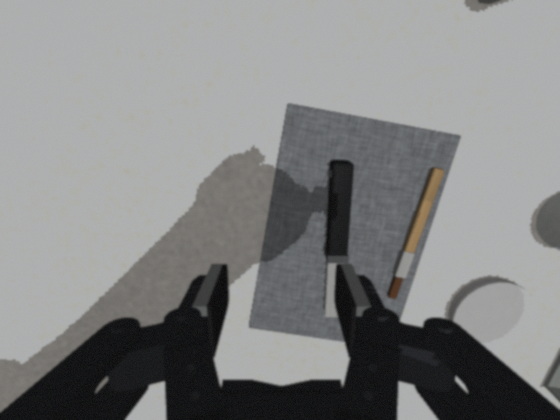

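Call:
{"name": "servo_tool", "arguments": {"steps": [[0,0,0,0,0,0,5],[0,0,0,0,0,0,5],[0,0,0,0,0,0,5]]}}

```text
time_s: 20.25
eef_pos: [0.46, 0.2736, 0.1518]
orientation: [0.642, 0.767, -0.001, -0.0]
contact_force: [0.4, -0.0, -0.0]
finger_gap: 0.05
```

Run:
```python
from h import *
A=cv2.resize(cv2.imread('pics/scene0.png')[155:200,275:320],None,fx=8,fy=8,interpolation=cv2.INTER_CUBIC)
B=cv2.resize(cv2.imread('pics/scene22.png')[178:223,280:325],None,fx=8,fy=8,interpolation=cv2.INTER_CUBIC)
cv2.imwrite('pics/z23.png',np.clip((np.hstack([A,B])/255.)**.5*330,0,255).astype(np.uint8))
```

```text
(no output)
```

View pics/z23.png

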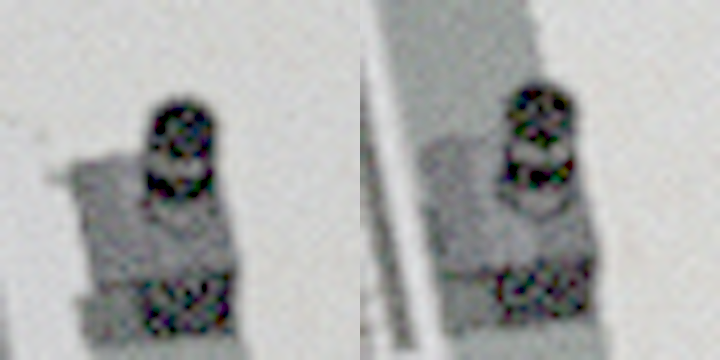

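Run:
```python
from h import *
g=lambda A:np.clip((A/255.)**.5*330,0,255).astype(np.uint8)
A=cv2.resize(cv2.imread('pics/w1.png')[155:215,195:265],None,fx=5,fy=5,interpolation=cv2.INTER_CUBIC)
B=cv2.resize(cv2.imread('pics/wrist7.png')[190:250,245:315],None,fx=5,fy=5,interpolation=cv2.INTER_CUBIC)
cv2.imwrite('pics/z24.png',g(np.hstack([A,B])))
```

```text
(no output)
```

View pics/z24.png

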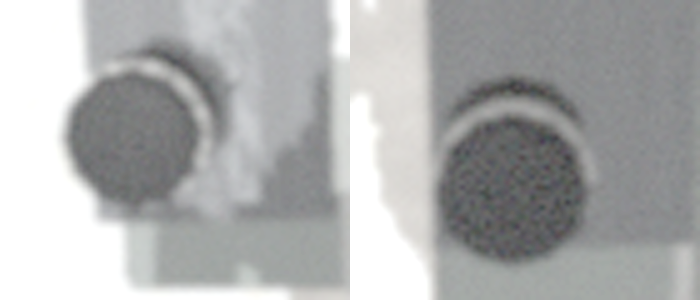

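The picture right after release (wrist7) shows no shaft under the knob. With the plunger lifted (z6) the shaft was visible, so the plunger is down. I'm handing in.

```bash
python3 -c "
from rig import bot
print(bot.finish_job())"
```

```text
the job is handed in; nothing more can be done
None
```

I did the whole job in the order asked and handed it in at about 20 s. I pulled the plunger knob up, slid the guard about 60 mm to its far end and let the plunger drop. Then I took the opener from the mat, levered the lid open with its blade, and laid the opener back where it had been.

**Last checks**
- **Lid:** it leans back past upright, about 1.75 rad by my estimate, and stayed there after the blade was withdrawn.
- **Opener and other items:** the opener lies flat on the mat beside the brush. Nothing else appears moved in the last picture.
- **Plunger:** the wrist picture after release shows no shaft under the knob, and there was no resistance when I lowered it. A scene-camera pixel comparison was less clear-cut: it could mean the knob sits about 2 mm high, but it does not fit the 6 mm of a pin riding on the ledge.
- **Forces:** the readings I saw stayed under about 10 N.

**Disagreements**
- **Finger height:** the fingertips sat about 2 cm higher than the reported TCP. My first close on the knob therefore missed, without contact, and I corrected by going lower.
- **Finger opening:** the reading was about 2 to 4 mm smaller than the size of the part held.

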